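Book in a delivery of media bottles with a tag reader

TASK

Book in the bottles that came on the grey reading tray: stand every bottle that is lying down upright in that tray, and then, with all of them standing there, squeeze the tag reader's trigger fully home for about two seconds to read them and let it spring back out. After that put the bottles away, all standing upright: those that stood when you found them go into the blue stock tray, those that you found lying down may have leaked and go into the red quarantine tray. Some of the bottles may be missing; leave the other things on the bench where they are.

Things in the scene. Friction and masses are not known exactly. Their poses are not given: they have to be found in the camera images.
- bottle_a: white bottle, orange cap, 170 g +-30 %, 124 mm tall: body 50 x 50 mm square, 90 tall, short neck, round cap 38 mm across, 26 tall. Origin on its axis, 48 mm above the underside (cap from +50 to +76 mm); z runs from base to cap. At the start it stands or lies on a flat side in the reading tray, or is absent. In a row, about 84 mm apart; lying ones lie across it, cap away from the robot
- bottle_b: white bottle, black cap, 170 g +-30 %, 124 mm tall: body 50 x 50 mm square, 90 tall, short neck, round cap 38 mm across, 26 tall. Origin on its axis, 48 mm above the underside (cap from +50 to +76 mm); z runs from base to cap. At the start it stands or lies on a flat side in the reading tray, or is absent. In a row, about 84 mm apart; lying ones lie across it, cap away from the robot
- bottle_c: white bottle, blue cap, 170 g +-30 %, 124 mm tall: body 50 x 50 mm square, 90 tall, short neck, round cap 38 mm across, 26 tall. Origin on its axis, 48 mm above the underside (cap from +50 to +76 mm); z runs from base to cap. At the start it stands or lies on a flat side in the reading tray, or is absent. In a row, about 84 mm apart; lying ones lie across it, cap away from the robot
- bottle_d: white bottle, yellow cap, 170 g +-30 %, 124 mm tall: body 50 x 50 mm square, 90 tall, short neck, round cap 38 mm across, 26 tall. Origin on its axis, 48 mm above the underside (cap from +50 to +76 mm); z runs from base to cap. At the start it stands or lies on a flat side in the reading tray, or is absent. In a row, about 84 mm apart; lying ones lie across it, cap away from the robot
- bottle_e: white bottle, green cap, 170 g +-30 %, 124 mm tall: body 50 x 50 mm square, 90 tall, short neck, round cap 38 mm across, 26 tall. Origin on its axis, 48 mm above the underside (cap from +50 to +76 mm); z runs from base to cap. At the start it stands or lies on a flat side in the reading tray, or is absent. In a row, about 84 mm apart; lying ones lie across it, cap away from the robot
- lane: reading tray, grey with a dark floor and white lines, fixed; 172 mm (x) by 442 mm (y) outside, floor and walls 6 mm thick, rim 16 mm above the bench. Origin at the centre of its underside, on the bench: a bottle standing in it has its origin 54 mm above the bench, a lying one 31 mm
- stock_tray: blue stock tray, fixed; 182 x 182 mm outside, 170 x 170 inside, floor and walls 6 mm thick, rim 36 mm above the bench. Origin at the centre of its underside, on the bench. The two trays stand side by side beyond the reading tray; which is left and which right varies
- quarantine_tray: red quarantine tray, fixed; same sizes and origin as the blue tray, beside it
- reader: pistol-grip tag reader (scanner gun, black, grey and yellow) clamped on its side in a fixed stand at the right end (-y) of the reading tray; its grey panel looks along the tray, to its own -x. Origin on the bench under the root of the grip, which lies level along its own +y. Gun and clamp, apart from the grip, lie within x -85 to 85 and y -85 to 65 mm and reach 105 mm above the bench
- squeeze_point (a point): fixed point of the reader, in its frame [-4, 73, 60] mm, axes as the reader's. The grip: y 20 to 135 mm, 34 mm thick in x (back at x +17), 36 mm high, axis 60 mm above the bench, free above and below; trigger on its -x side. A gripper from above closing along the reader's x squeezes here: about 55 mm across with the trigger out, 41 with it home
- trigger_pad (a point): point on the front of the orange trigger blade, 45 mm from its hinge, where a finger presses. Blade 55 mm long, 20 high, 9 thick, hinged near the gun's barrel; squeezed, it moves towards the grip (the reader's +x)
- trigger (a joint): the trigger's angle: 0 = fully out, 0.30 rad = fully home. Sprung: about 3 N at the pad starts it, 7 N holds it home; it springs out when let go
- meter: hand-held meter, dark blue, 95 x 190 x 30 mm. Origin at the centre of its underside. Not part of the job
- marker: white marker pen with a red cap, 130 mm long, 14 mm thick. Origin at the centre of its underside. Not part of the job
- slide_box: green slide box, 98 x 172 x 30 mm. Origin at the centre of its underside. Not part of the job
- beaker: glass beaker with tweezers, 68 mm diameter, 90 mm tall (tweezers to 150 mm). Origin at the centre of its underside. Not part of the job
- label_roll: roll of white labels, 72 mm diameter, 45 mm tall. Origin at the centre of its underside. Not part of the job
- dishes: stack of culture dishes, 93 mm diameter, 45 mm tall. Origin at the centre of its underside. Not part of the job

How it is judged:
By the outcome, as a careful person would: the job done as asked, in the order asked, and still so for the second after the job is handed in, with the robot touching nothing.
Of bottle_a, bottle_b, bottle_c only 2 to 3 are there at a start; the rules pass over those that are not, and their reading is None.
Of bottle_d, bottle_e only 1 to 2 are there at a start; the rules pass over those that are not, and their reading is None.
At some moment in a run one of bottle_a, bottle_b, bottle_c, bottle_d, bottle_e may be knocked a few centimetres aside while the robot is not near it.
It also fails if it takes over 210 s, if anything falls off the work surface, if the arm or the gripper's body presses on something with over 40 N, if the wrist force passes 120 N, or if a joint passes its speed limit or range.

ROBOT

A 6-joint arm with a two-finger parallel gripper is mounted at the origin on the work surface. World frame = base frame: x ahead of the robot, y to its left, z up, the work surface at z = 0. Lengths are in m, angles in degrees, forces in N, time in s.
With the tool pointing down it reaches from about 0.4 to 0.825 m from the base axis. Payload 7 kg.
Tool frame: the origin (TCP) lies at the very end of the fingers, on their centre line; the grasp point (between the pads) lies 19 mm behind it; x points along the fingers, y is the direction in which the jaws open and shut, and the axes are right-handed (so a half turn about x gives the same grasp; the last joint's range is limited). The gripper opens to 88 mm and grips with 3 to 60 N. Pads are 19 mm wide; open, the fingers measure 130 mm over their backs; the gripper's body (78 mm by 193 mm) begins 47 mm behind the grasp point.
Start: joints at [-51.102, 20.546, 0.682, 0, -70.136, -16.507], TCP at [0.257, -0.624, 0.227] pointing down, gripper open.
Joint ranges: [-176.03, 176.03], [-82.01, 121.73], [-58.28, 71.71], [-173.87, 95.51], [-174.79, -0.11], [-173.66, 173.66]. Speed limits (degrees/s): [136.94, 136.94, 172.46, 180, 180, 180].

INTERFACE

Orientations are given as [roll, pitch, yaw] about the fixed x, y, z axes, in that order (R = Rz(yaw) Ry(pitch) Rx(roll)).
In Python, from plant import monitor, eyes, ticket gives the robot as it stands. The module is installed in compiled form; this text tells all that it offers.
- The arm moves only by the shell command python3 -m crank 'ROWS'. ROWS is JSON, a list of rows, each an object with "linear": the shift along the world's x, y, z in units of 60 mm (1.0 is 60 mm), a list of three; "rot": the turn, a rotation vector about the world's x, y, z in units of 5 degrees (1.0 is 5 degrees), a list of three; "hand": the opening, from 0 (shut) to 1 (fully open). In form: [{"linear": [tx, ty, tz], "rot": [ax, ay, az], "hand": hand}, ...]. A call has 1 to 20 rows; each row shifts and turns the pose as measured when the row begins; what a row does not reach is not made up. A row lasts 1/8 s, in which the tool goes at most 62.5 mm and 10.7 degrees, less where a joint would pass 70% of its speed; a pose out of reach is approached as far as the arm can. A call is refused whole if a number of a shift passes 1 or a number of a turn 1, either way. A call with a gripper value outside its range is refused whole. The fingers move at their own pace and stop on an object; the grip force is fixed at half the most. Time passes only in rows, so rows that do not move let the fingers close. It gives the time, the measured TCP pose, the force and the opening at its end, in the units of the state.
- monitor.get_obs(): the state, without advancing time (a new reading comes with each control period).
- eyes.snapshot(name): name is "side" or "top"; returns a dict with "image" (384x512x3 uint8, red, green, blue), "depth" (384x512 float32, m along the optical axis (not along the pixel's ray), 0 where there is no reading), "K" (3x3 intrinsics, pixels), "camera_from_world" (4x4, takes a point from world to camera coordinates). Camera axes: x right, y up, looking along -z (the intrinsics and any distortion apply to the point x, -y, -z); pixel columns grow to the right and rows downward; lengths in m; the calibration is good to about 2 mm. A picture is of the moment at which its call begins.
- ticket.close_job(): hands the job in, once; it reports no verdict.
The state is a dict: "clock": time; "joint_pos": joint angles; "qvel": joint speeds; "tau": joint torques, N m; "tool_pos": TCP position; "orientation": TCP orientation; "force": force on the tool from outside, world axes, zero at the start; "moment": the same for the moment, N m; "opening": finger opening in m.
Only numpy, scipy, OpenCV 4.12 (cv2) and the standard library are available. Lean on these libraries where they do the work, as an engineer would, in place of code of your own. Each camera call takes 0.05 s, during which the arm holds its last target.

## Working session

There is one attempt and no reset: what is moved stays moved. The work goes in short steps, Python scripts to look and compute and a shell command to move; the robot and the scene stay as the last step left them, time stands still between calls to the robot, and variables do not carry over. Pictures are saved under pics/ and viewed, and the job is handed in when it is done.

```bash
mkdir -p pics
cat > h.py <<'E'
import numpy as np, cv2
from plant import monitor, eyes, ticket
def snap(name,fn):
    s=eyes.snapshot(name); cv2.imwrite('pics/'+fn,s['image'][:,:,::-1]); return s
def cloud(s):
    d=s['depth'];K=s['K'];v,u=np.mgrid[:d.shape[0],:d.shape[1]]
    x=(u-K[0,2])/K[0,0]*d;y=(v-K[1,2])/K[1,1]*d
    P=np.stack([x,-y,-d,np.ones_like(d)],-1)
    W=P@np.linalg.inv(s['camera_from_world']).T
    W=W[...,:3].copy(); W[d<=0]=np.nan
    return W
E
python3 - <<'E'
from h import *
print(monitor.get_obs())
for n in('top','side'):
    s=snap(n,n+'0.png'); np.savez('pics/'+n+'0.npz',**s); print(s['K'],np.linalg.inv(s['camera_from_world']))
E
```

```text
{'clock': 0.0, 'joint_pos': array([-5.11019194e+01,  2.05907732e+01,  6.33450476e-01, -2.08651871e-02,
       -7.01365267e+01, -1.65082618e+01]), 'qvel': array([ 0.00428099, -0.00964651, -0.12077233, -0.04145769, -0.03968963,
       -0.13405718]), 'tau': array([-3.52452393e-03, -5.82719135e+01,  2.93039149e+01,  6.99730396e+00,
        6.58247009e-03, -1.91410527e-04]), 'tool_pos': array([ 0.25691258, -0.62365553,  0.22562537]), 'orientation': array([ 94.7048909 ,  89.90412206, 117.08760403]), 'force': array([ 0.10347664,  0.53030443, -0.9199046 ]), 'moment': array([ 0.01500634, -0.00126709, -0.00715287]), 'opening': 0.08762283454182566}
[[378.61382982   0.         258.05703621]
 [  0.         378.61382982 195.71920407]
 [  0.           0.           1.        ]] [[ 0.01765183  0.99120379 -0.13116194  0.35040306]
 [-0.9995389   0.0207355   0.02218184  0.01916639]
 [ 0.02470643  0.13070991  0.99111276  1.21970164]
 [ 0.          0.          0.          1.        ]]
[[478.13870065   0.         248.84426486]
 [  0.         478.13870065 192.16591226]
 [  0.           0.           1.        ]] [[-0.88183568  0.2620417  -0.39204588  0.00728473]
 [-0.47138048 -0.51258248  0.71767656  0.90244409]
 [-0.01289467  0.81767557  0.57553487  0.803993  ]
 [ 0.          0.          0.          1.        ]]
```

View pics/top0.png

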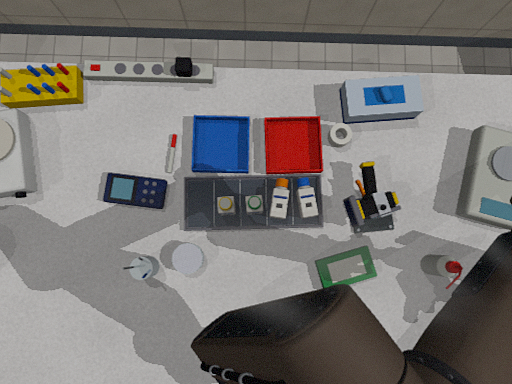

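View pics/side0.png

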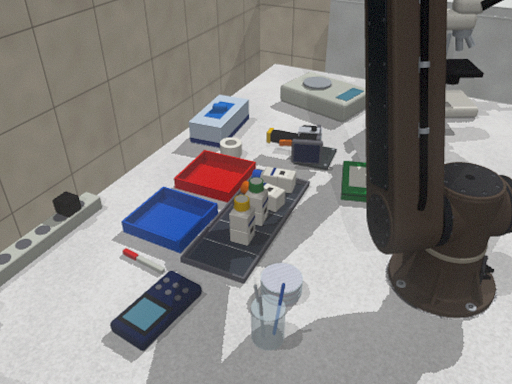

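The top view shows the standing yellow (225,205) and green (254,203) bottles and the lying orange (281,198) and blue (307,198) ones. Black is absent. The blue tray is at (221,143), the red tray at (293,144), and the reader is near (372,205) with its grip pointing up at (368,178). Next I measure them.

```bash
cat > meas.py <<'E'
from h import *
def caps(s,W,zmin=0.02):
    hsv=cv2.cvtColor(s['image'],cv2.COLOR_RGB2HSV)
    H,S,V=[hsv[...,i] for i in range(3)]
    return H,S,V
E
python3 - <<'E'
from h import *
s=np.load('pics/top0.npz'); W=cloud(s); im=s['image']
c=cv2.resize(im[100:300,170:430],None,fx=3,fy=3,interpolation=cv2.INTER_CUBIC); cv2.imwrite('pics/c0.png',c[:,:,::-1])
z=W[...,2]
def rep(n,m):
    P=W[m]; 
    print(n,len(P),'mean',P.mean(0).round(4),'med',np.median(P,0).round(4),'min',np.percentile(P,2,0).round(4),'max',np.percentile(P,98,0).round(4))
hsv=cv2.cvtColor(im,cv2.COLOR_RGB2HSV).astype(int)
H,S,V=hsv[...,0],hsv[...,1],hsv[...,2]
v,u=np.mgrid[:384,:512]
box=lambda a,b,c,d:(u>=a)&(u<=b)&(v>=c)&(v<=d)
rep('blue',box(185,257,110,176)&(H>100)&(H<125)&(S>150)&(z>0.025))
rep('red',box(258,328,110,176)&((H<8)|(H>172))&(S>150)&(z>0.025))
rep('yel top',box(210,240,190,220)&(z>0.115))
rep('grn top',box(241,268,190,220)&(z>0.115))
rep('lying or body',box(265,293,188,222)&(z>0.045))
rep('lying or cap',box(270,293,172,190)&(z>0.035)&(S>120))
rep('lying bl body',box(294,321,188,222)&(z>0.045))
rep('lying bl cap',box(294,321,172,190)&(z>0.035)&(S>120))
rep('lane rim',box(180,326,170,235)&(z>0.012)&(z<0.02))
m=box(335,405,155,235)&(z>0.03)
rep('reader',m)
# grip
m=box(355,380,155,195)&(z>0.06); rep('grip',m)
m=m&(W[...,0]>0); 
for x in np.arange(0.5,0.75,0.02):
    k=box(335,405,155,235)&(z>0.05)&(abs(W[...,0]-x)<0.01)
    if k.sum(): print(x.round(3),k.sum(),W[k][:,1].min().round(3),W[k][:,1].max().round(3),np.percentile(W[k][:,2],90).round(3))
o=box(335,380,155,235)&(H>4)&(H<16)&(S>150)&(V>100); rep('orange',o)
E
```

```text
blue 431 mean [0.669  0.1282 0.0352] med [0.6564 0.1363 0.036 ] min [0.5856 0.0274 0.0257] max [0.7641 0.2052 0.0418]
red 462 mean [ 0.6735 -0.1147  0.0354] med [ 0.6668 -0.11    0.0362] min [ 0.5856 -0.2083  0.0259] max [ 0.7687 -0.0258  0.0418]
yel top 138 mean [0.4717 0.0894 0.1308] med [0.4713 0.0897 0.1312] min [0.4546 0.0727 0.1215] max [0.4888 0.107  0.1352]
grn top 132 mean [0.4764 0.0048 0.1313] med [0.4763 0.0048 0.1317] min [ 0.4594 -0.0112  0.1246] max [0.4933 0.0207 0.136 ]
lying or body 472 mean [ 0.485  -0.0735  0.0572] med [ 0.4854 -0.0745  0.0573] min [ 0.4425 -0.0998  0.0521] max [ 0.5301 -0.0477  0.0626]
lying or cap 96 mean [ 0.5508 -0.0809  0.0472] med [ 0.5509 -0.0811  0.0487] min [ 0.5375 -0.0985  0.036 ] max [ 0.5638 -0.0635  0.0552]
lying bl body 467 mean [ 0.4885 -0.1613  0.0572] med [ 0.4881 -0.1617  0.0575] min [ 0.447  -0.1897  0.0498] max [ 0.5314 -0.1344  0.0624]
lying bl cap 93 mean [ 0.5543 -0.148   0.0474] med [ 0.5546 -0.1474  0.048 ] min [ 0.5416 -0.1672  0.0366] max [ 0.5681 -0.1329  0.0542]
lane rim 947 mean [0.4967 0.0183 0.0159] med [0.5035 0.0258 0.0162] min [ 0.3996 -0.2134  0.0121] max [0.5866 0.2286 0.0197]
reader 1787 mean [ 0.4995 -0.3468  0.085 ] med [ 0.4903 -0.345   0.0894] min [ 0.4247 -0.4276  0.044 ] max [ 0.6073 -0.2819  0.1033]
grip 514 mean [ 0.5586 -0.3459  0.0778] med [ 0.555  -0.346   0.0788] min [ 0.5105 -0.3703  0.0612] max [ 0.6131 -0.3154  0.096 ]
0.5 290 -0.437 -0.278 0.098
0.52 184 -0.428 -0.324 0.096
0.54 108 -0.37 -0.313 0.082
0.56 104 -0.37 -0.31 0.082
0.58 85 -0.367 -0.332 0.082
0.6 92 -0.364 -0.326 0.084
0.62 22 -0.363 -0.326 0.084
orange 33 mean [ 0.5385 -0.3227  0.07  ] med [ 0.5396 -0.3225  0.0701] min [ 0.5166 -0.3342  0.0623] max [ 0.5576 -0.3121  0.0747]
```

View pics/c0.png

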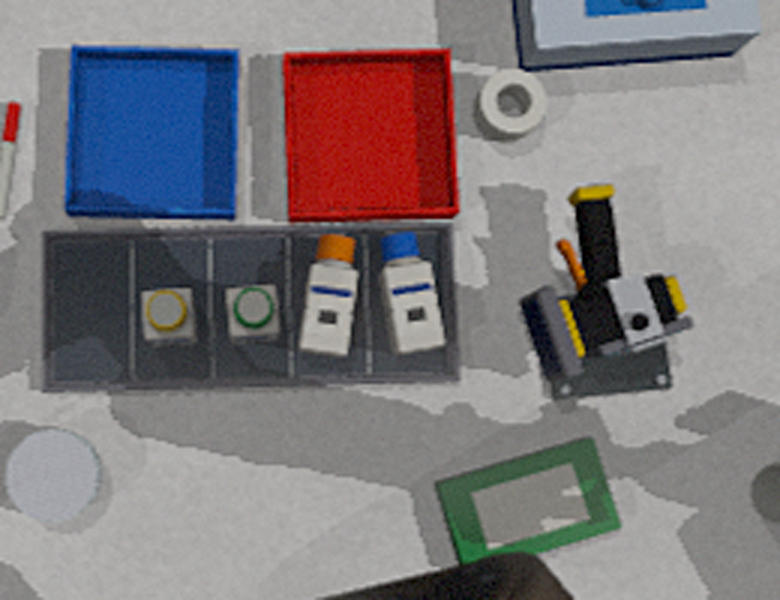

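```bash
cat >> h.py <<'E'
from scipy.spatial.transform import Rotation as Ro
def cur():
    o=monitor.get_obs(); R=Ro.from_euler('xyz',o['orientation'],degrees=True)
    return o,R,np.array(o['tool_pos'])
def Rt(d,j):
    d=np.array(d,float);d/=np.linalg.norm(d); j=np.array(j,float); j-=d*(j@d); j/=np.linalg.norm(j)
    return Ro.from_matrix(np.column_stack([d,j,np.cross(d,j)]))
def goto(tcp=None,grasp=None,d=(0,0,-1),j=(0,1,0),sym=True):
    "print remaining shift (60mm units) and turn (5deg units); tcp or grasp point"
    o,R,p=cur(); d=np.array(d,float);d/=np.linalg.norm(d)
    best=None
    for s in((1,-1) if sym else (1,)):
        T=Rt(d,s*np.array(j,float)); rv=(T*R.inv()).as_rotvec(degrees=True)
        print('  sym',s,'rot units',(rv/5).round(2),'j6?')
        if best is None or np.linalg.norm(rv)<np.linalg.norm(best): best=rv
    if grasp is not None: tcp=np.array(grasp)+0.019*d
    sh=(np.array(tcp)-p)/0.06
    print('t',round(o['clock'],2),'tcp',p.round(4),'-> ',np.round(tcp,4),'| lin units',sh.round(3),'| rot',(best/5).round(2),'n',abs(best/5).max().round(1))
    print('  joints',np.round(o['joint_pos'],1),'open',round(o['opening'],4),'F',np.round(o['force'],1),'dir',R.as_matrix()[:,0].round(3),'jaw',R.as_matrix()[:,1].round(3))
E
python3 - <<'E'
from h import *
s=np.load('pics/top0.npz'); W=cloud(s); z=W[...,2]
v,u=np.mgrid[:384,:512]
box=lambda a,b,c,d:(u>=a)&(u<=b)&(v>=c)&(v<=d)
for n,b in(('or',(265,293,188,222)),('bl',(294,321,188,222)),('grip',(355,380,155,195))):
    m=box(*b)&(z>(0.05 if n!='grip' else .06))
    if n=='grip': m&=(W[...,0]>0.56)
    r=cv2.minAreaRect((W[m][:,:2]*1000).astype(np.float32)); print(n,r, W[m].mean(0))
for n,b in(('panel',(335,375,190,225)),):
    m=box(335,405,190,232)&(z>.03)
    r=cv2.minAreaRect((W[m][:,:2]*1000).astype(np.float32)); print(r)
yaw=np.radians(11.6);e=np.radians(20)
goto(grasp=(.51,-.157,.16),d=(-np.sin(e)*np.cos(yaw),-np.sin(e)*np.sin(yaw),-np.cos(e)),j=(-np.sin(yaw),np.cos(yaw),0))
E
```

```text
or ((486.462890625, -73.9487533569336), (49.78402328491211, 92.6148681640625), 82.72876739501953) [ 0.48509856 -0.0736186   0.0573198 ]
bl ((489.5023498535156, -162.45236206054688), (89.98997497558594, 50.92584991455078), 11.064199447631836) [ 0.48869409 -0.16171785  0.05746736]
grip ((588.717041015625, -340.1606140136719), (57.262794494628906, 53.00377655029297), 0.8529848456382751) [ 0.5879937  -0.34578895  0.07813004]
((488.2855529785156, -357.8597412109375), (99.59854888916016, 152.5734100341797), 21.77631187438965)
  sym 1 rot units [-1.19  3.82 -2.13] j6?
  sym -1 rot units [ 5.66  1.7  33.35] j6?
t 0.1 tcp [ 0.2569 -0.6237  0.2257] ->  [ 0.5036 -0.1583  0.1421] | lin units [ 4.112  7.757 -1.393] | rot [-1.19  3.82 -2.13] n 3.8
  joints [-51.1  20.6   0.6  -0.  -70.1 -16.5] open 0.0876 F [-0.3  0.3  0.3] dir [-0.001  0.001 -1.   ] jaw [-0.381  0.925  0.001]
```

```bash
python3 -m crank '[{"linear":[0.4,0.7,0.2],"rot":[-0.12,0.38,-0.2],"hand":0.66},{"linear":[0.4,0.7,0],"rot":[-0.12,0.38,-0.2],"hand":0.66},{"linear":[0.4,0.8,0],"rot":[-0.12,0.38,-0.2],"hand":0.66},{"linear":[0.4,0.8,0],"rot":[-0.12,0.38,-0.2],"hand":0.66},{"linear":[0.4,0.8,0],"rot":[-0.12,0.38,-0.2],"hand":0.66},{"linear":[0.4,0.8,0],"rot":[-0.12,0.38,-0.2],"hand":0.66},{"linear":[0.4,0.8,0],"rot":[-0.12,0.38,-0.2],"hand":0.66},{"linear":[0.4,0.8,0],"rot":[-0.12,0.38,-0.2],"hand":0.66},{"linear":[0.4,0.8,0],"rot":[-0.12,0.38,-0.2],"hand":0.66},{"linear":[0.4,0.7,0],"rot":[-0.12,0.38,-0.2],"hand":0.66},{"linear":[0,0,0],"rot":[0,0,0],"hand":0.66}]'
cat > lie.py <<'E'
from h import *
import sys
def lie(c,yaw,s,z,e=20):
    yaw=np.radians(yaw);e=np.radians(e);a=np.array([np.cos(yaw),np.sin(yaw),0])
    g=np.array([c[0],c[1],z])+s*a
    goto(grasp=g,d=-np.sin(e)*a+np.array([0,0,-np.cos(e)]),j=(-a[1],a[0],0))
E
python3 - <<'E'
from lie import *
lie((.4895,-.1625),11.1,.02,.15); lie((.4895,-.1625),11.1,.02,.036)
snap('top','t1.png')
E
```

```text
clock: 1.48
tool_pos: [0.4994, -0.1458, 0.2333]
orientation: [-179.9, 69.2, -168.1]
force: [-1.1, -1.8, 1.1]
opening: 0.0581
  sym 1 rot units [ 0.04 -0.16 -0.13] j6?
  sym -1 rot units [12.26  2.49 33.63] j6?
t 1.48 tcp [ 0.4994 -0.1458  0.2333] ->  [ 0.5027 -0.1599  0.1321] | lin units [ 0.057 -0.236 -1.686] | rot [ 0.04 -0.16 -0.13] n 0.2
  joints [  6.8  18.1  -6.    1.8 -86.6 -85.5] open 0.0581 F [-1.1 -1.8  1.1] dir [-0.348 -0.073 -0.935] jaw [-0.204  0.979 -0.001]
  sym 1 rot units [ 0.04 -0.16 -0.13] j6?
  sym -1 rot units [12.26  2.49 33.63] j6?
t 1.48 tcp [ 0.4994 -0.1458  0.2333] ->  [ 0.5027 -0.1599  0.0181] | lin units [ 0.057 -0.236 -3.586] | rot [ 0.04 -0.16 -0.13] n 0.2
  joints [  6.8  18.1  -6.    1.8 -86.6 -85.5] open 0.0581 F [-1.1 -1.8  1.1] dir [-0.348 -0.073 -0.935] jaw [-0.204  0.979 -0.001]
```

View pics/t1.png

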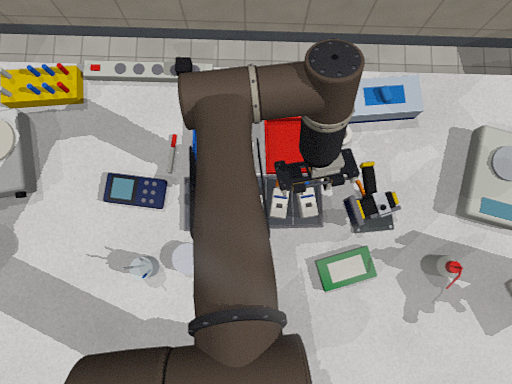

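```bash
cat > kin.py <<'E'
from h import *
Rx=lambda a:Ro.from_euler('x',a,degrees=True);Ry=lambda a:Ro.from_euler('y',a,degrees=True);Rz=lambda a:Ro.from_euler('z',a,degrees=True)
def wrist(R,j1,f):  # f=J2-J3 ; R=Rz Ry(f) Rx(a) Ry(b) Rx(c)
    M=((Rz(j1)*Ry(f)).inv()*R)
    a,b,c=M.as_euler('XYX',degrees=True); return a,b,c
E
python3 - <<'E'
from kin import *
o,R,p=cur(); q=o['joint_pos']; print(q, wrist(R,q[0],q[1]-q[2]))
for az in(-90,-75,-60,60,90):
  for j1 in(20,):
   f=24
   d=[np.cos(np.radians(az))*.94,np.sin(np.radians(az))*.94,-.342]
   for s in(1,-1):
    T=Rt(d,s*np.array([-np.sin(np.radians(az)),np.cos(np.radians(az)),0]))
    print(az,s,np.round(wrist(T,j1,f),0))
E
```

```text
[  6.66342004  18.03200762  -6.08902055   1.83049591 -86.60999534
 -85.40850067] (np.float64(-1.83049591084926), np.float64(86.60999534381597), np.float64(-4.591499330962036))
-90 1 [-63.  99. 120.]
-90 -1 [-63.  99. -60.]
-75 1 [-70.  86. 114.]
-75 -1 [-70.  86. -66.]
-60 1 [-75.  73. 110.]
-60 -1 [-75.  73. -70.]
60 1 [  88.   37. -104.]
60 -1 [88. 37. 76.]
90 1 [  78.   64. -108.]
90 -1 [78. 64. 72.]
```

```bash
R='x'; python3 -m crank '[{"linear":[0,0,0],"rot":[0.36,0.07,1],"hand":0.66},{"linear":[0,0,0],"rot":[0.36,0.07,1],"hand":0.66},{"linear":[0,0,0],"rot":[0.36,0.07,1],"hand":0.66},{"linear":[0,0,0],"rot":[0.36,0.07,1],"hand":0.66},{"linear":[0,0,0],"rot":[0.36,0.07,1],"hand":0.66},{"linear":[0,0,0],"rot":[0.36,0.07,1],"hand":0.66},{"linear":[0,0,0],"rot":[0.36,0.07,1],"hand":0.66},{"linear":[0,0,0],"rot":[0.36,0.07,1],"hand":0.66},{"linear":[0,0,0],"rot":[0.36,0.07,1],"hand":0.66},{"linear":[0,0,0],"rot":[0.36,0.07,1],"hand":0.66},{"linear":[0,0,0],"rot":[0.36,0.07,1],"hand":0.66},{"linear":[0,0,0],"rot":[0.36,0.07,1],"hand":0.66},{"linear":[0,0,0],"rot":[0.36,0.07,1],"hand":0.66},{"linear":[0,0,0],"rot":[0.36,0.07,1],"hand":0.66},{"linear":[0,0,0],"rot":[0.36,0.07,1],"hand":0.66},{"linear":[0,0,0],"rot":[0.36,0.07,1],"hand":0.66},{"linear":[0,0,0],"rot":[0.36,0.07,1],"hand":0.66},{"linear":[0,0,0],"rot":[0.36,0.07,1],"hand":0.66}]'
python3 -m crank '[{"linear":[0,0,0],"rot":[0.36,0.07,1],"hand":0.66},{"linear":[0,0,0],"rot":[0.36,0.07,1],"hand":0.66},{"linear":[0,0,0],"rot":[0.36,0.07,1],"hand":0.66},{"linear":[0,0,0],"rot":[0.36,0.07,1],"hand":0.66},{"linear":[0,0,0],"rot":[0.36,0.07,1],"hand":0.66},{"linear":[0,0,0],"rot":[0.36,0.07,1],"hand":0.66},{"linear":[0,0,0],"rot":[0.36,0.07,1],"hand":0.66},{"linear":[0,0,0],"rot":[0.36,0.07,1],"hand":0.66},{"linear":[0,0,0],"rot":[0.36,0.07,1],"hand":0.66},{"linear":[0,0,0],"rot":[0.36,0.07,1],"hand":0.66},{"linear":[0,0,0],"rot":[0.36,0.07,1],"hand":0.66},{"linear":[0,0,0],"rot":[0.36,0.07,1],"hand":0.66},{"linear":[0,0,0],"rot":[0.36,0.07,1],"hand":0.66},{"linear":[0,0,0],"rot":[0.36,0.07,1],"hand":0.66},{"linear":[0,0,0],"rot":[0.36,0.07,1],"hand":0.66}]'
python3 - <<'E'
from lie import *
lie((.4895,-.1625),11.1,.02,.15); lie((.4895,-.1625),11.1,.02,.036)
E
```

```text
clock: 3.78
tool_pos: [0.4833, -0.1645, 0.2344]
orientation: [82.3, 69.9, -168.0]
force: [0.2, 0.9, 0.3]
opening: 0.0577
clock: 5.65
tool_pos: [0.4693, -0.1797, 0.2357]
orientation: [-1.3, 70.0, -170.2]
force: [0.4, -0.7, 0.4]
opening: 0.0577
  sym 1 rot units [12.11  2.24 33.81] j6?
  sym -1 rot units [-0.08 -0.02  0.02] j6?
t 5.65 tcp [ 0.4693 -0.1797  0.2357] ->  [ 0.5027 -0.1599  0.1321] | lin units [ 0.557  0.33  -1.726] | rot [-0.08 -0.02  0.02] n 0.1
  joints [  3.3  15.7  -9.    2.2 -85.2  97.2] open 0.0577 F [ 0.4 -0.7  0.4] dir [-0.337 -0.058 -0.94 ] jaw [ 0.191 -0.982 -0.008]
  sym 1 rot units [12.11  2.24 33.81] j6?
  sym -1 rot units [-0.08 -0.02  0.02] j6?
t 5.65 tcp [ 0.4693 -0.1797  0.2357] ->  [ 0.5027 -0.1599  0.0181] | lin units [ 0.557  0.33  -3.626] | rot [-0.08 -0.02  0.02] n 0.1
  joints [  3.3  15.7  -9.    2.2 -85.2  97.2] open 0.0577 F [ 0.4 -0.7  0.4] dir [-0.337 -0.058 -0.94 ] jaw [ 0.191 -0.982 -0.008]
```

```bash
python3 -m crank '[{"linear":[0.28,0.17,-0.5],"rot":[-0.04,0,0],"hand":0.66},{"linear":[0.28,0.16,-0.6],"rot":[-0.04,0,0],"hand":0.66},{"linear":[0,0,-0.6],"rot":[0,0,0],"hand":0.66},{"linear":[0,0,0],"rot":[0,0,0],"hand":0.66}]'
python3 - <<'E'
from lie import *
lie((.4895,-.1625),11.1,.02,.036)
snap('side','s2.png');snap('top','t2.png')
E
```

```text
clock: 6.15
tool_pos: [0.5009, -0.1636, 0.1328]
orientation: [-0.1, 70.1, -169.3]
force: [-0.4, -0.7, 1.8]
opening: 0.0578
  sym 1 rot units [-12.05  -2.32 -33.79] j6?
  sym -1 rot units [-0.01  0.01  0.06] j6?
t 6.15 tcp [ 0.5009 -0.1636  0.1328] ->  [ 0.5027 -0.1599  0.0181] | lin units [ 0.031  0.062 -1.91 ] | rot [-0.01  0.01  0.06] n 0.1
  joints [  4.8  22.8 -12.9   2.1 -74.1  95.1] open 0.0578 F [-0.4 -0.7  1.8] dir [-0.335 -0.063 -0.94 ] jaw [ 0.187 -0.982 -0.001]
```

View pics/s2.png

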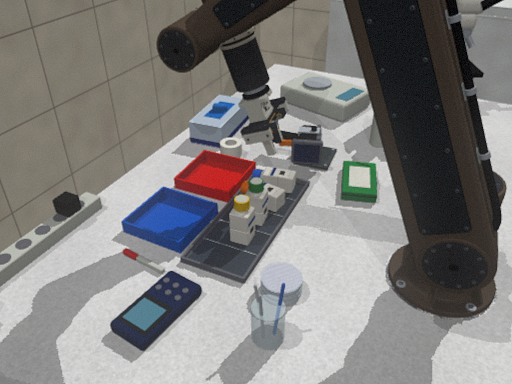

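View pics/t2.png

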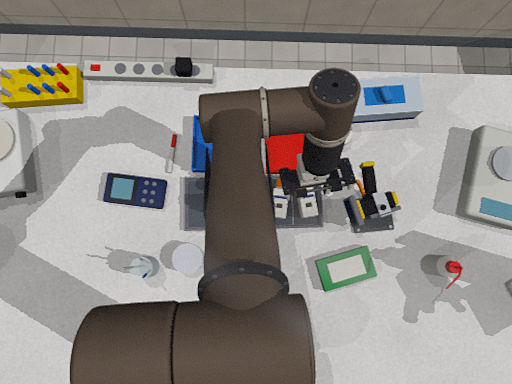

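```bash
python3 -m crank '[{"linear":[0.02,0.06,-0.5],"rot":[0,0,0.03],"hand":0.66},{"linear":[0.02,0.01,-0.5],"rot":[0,0,0.03],"hand":0.66},{"linear":[0,0,-0.4],"rot":[0,0,0],"hand":0.66},{"linear":[0,0,-0.25],"rot":[0,0,0],"hand":0.66},{"linear":[0,0,0],"rot":[0,0,0],"hand":0.66}]'
python3 - <<'E'
from lie import *
lie((.4895,-.1625),11.1,.02,.036)
E
```

```text
clock: 6.88
tool_pos: [0.5113, -0.1615, 0.044]
orientation: [0.9, 71.3, -168.1]
force: [-0.5, 1.2, -0.7]
opening: 0.0576
  sym 1 rot units [-11.67  -2.38 -33.96] j6?
  sym -1 rot units [ 0.    0.27 -0.01] j6?
t 6.88 tcp [ 0.5113 -0.1615  0.044 ] ->  [ 0.5027 -0.1599  0.0181] | lin units [-0.142  0.027 -0.431] | rot [ 0.    0.27 -0.01] n 0.3
  joints [  5.1  28.3 -17.4   2.5 -62.8  94.5] open 0.0576 F [-0.5  1.2 -0.7] dir [-0.313 -0.066 -0.947] jaw [ 0.193 -0.981  0.005]
```

```bash
python3 -m crank '[{"linear":[-0.14,0.03,-0.1],"rot":[0,0.27,0],"hand":0.66},{"linear":[0,0,-0.2],"rot":[0,0,0],"hand":0.66},{"linear":[0,0,-0.12],"rot":[0,0,0],"hand":0.66},{"linear":[0,0,0],"rot":[0,0,0],"hand":0.66}]'
python3 - <<'E'
from lie import *
lie((.4895,-.1625),11.1,.02,.036)
E
```

```text
clock: 7.38
tool_pos: [0.5038, -0.1599, 0.0195]
orientation: [0.1, 70.1, -168.7]
force: [-0.2, -0.1, -0.5]
opening: 0.0577
  sym 1 rot units [12.04  2.38 33.84] j6?
  sym -1 rot units [ 0.01  0.03 -0.01] j6?
t 7.38 tcp [ 0.5038 -0.1599  0.0195] ->  [ 0.5027 -0.1599  0.0181] | lin units [-0.018  0.    -0.023] | rot [ 0.01  0.03 -0.01] n 0.0
  joints [  5.2  30.3 -18.5   2.4 -61.1  94.4] open 0.0577 F [-0.2 -0.1 -0.5] dir [-0.333 -0.067 -0.94 ] jaw [ 0.193 -0.981  0.001]
```

Close, then lift.

```bash
python3 -m crank '[{"linear":[0,0,0],"rot":[0,0,0],"hand":0.2},{"linear":[0,0,0],"rot":[0,0,0],"hand":0.2},{"linear":[0,0,0],"rot":[0,0,0],"hand":0.2},{"linear":[0,0,0],"rot":[0,0,0],"hand":0.2},{"linear":[0,0,0.3],"rot":[0,0,0],"hand":0.2},{"linear":[0,0,0.5],"rot":[0,0,0],"hand":0.2},{"linear":[0,0,0.7],"rot":[0,0,0],"hand":0.2},{"linear":[0,0,0.8],"rot":[0,0,0],"hand":0.2},{"linear":[0,0,0.8],"rot":[0,0,0],"hand":0.2},{"linear":[0,0,0.7],"rot":[0,0,0],"hand":0.2},{"linear":[0,0,0],"rot":[0,0,0],"hand":0.2}]'
python3 - <<'E'
from lie import *
az=np.radians(-85);e=np.radians(20)
goto(grasp=(.535,.18,.20),d=(-np.sin(e)*np.cos(az),-np.sin(e)*np.sin(az),-np.cos(e)),j=(-np.sin(az),np.cos(az),0))
snap('side','s3.png')
E
```

```text
clock: 8.75
tool_pos: [0.5026, -0.1603, 0.2627]
orientation: [0.4, 70.5, -168.5]
force: [0.2, -0.4, -2.5]
opening: 0.0501
  sym 1 rot units [ 6.92 -5.16 16.06] j6?
  sym -1 rot units [  0.09   0.07 -19.23] j6?
t 8.75 tcp [ 0.5026 -0.1603  0.2627] ->  [0.5344 0.1865 0.1821] | lin units [ 0.531  5.78  -1.343] | rot [ 6.92 -5.16 16.06] n 16.1
  joints [  5.2  16.9  -3.6   2.1 -89.   95.5] open 0.0501 F [ 0.2 -0.4 -2.5] dir [-0.328 -0.067 -0.942] jaw [ 0.194 -0.981  0.002]
```

View pics/s3.png

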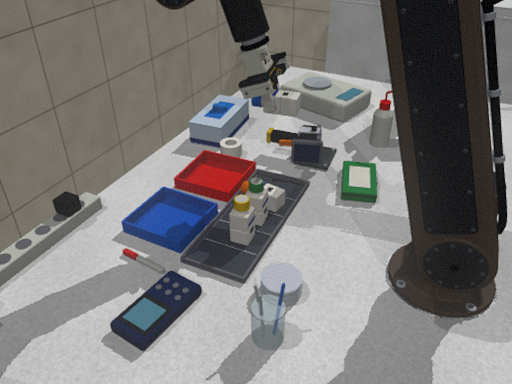

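```bash
python3 -m crank '[{"linear":[0.03,0.3,0],"rot":[0,0,-1],"hand":0.2},{"linear":[0.03,0.3,0],"rot":[0,0,-1],"hand":0.2},{"linear":[0.03,0.3,0],"rot":[0,0,-1],"hand":0.2},{"linear":[0.03,0.3,0],"rot":[0,0,-1],"hand":0.2},{"linear":[0.03,0.3,0],"rot":[0,0,-1],"hand":0.2},{"linear":[0.03,0.3,0],"rot":[0,0,-1],"hand":0.2},{"linear":[0.03,0.3,0],"rot":[0,0,-1],"hand":0.2},{"linear":[0.03,0.3,0],"rot":[0,0,-1],"hand":0.2},{"linear":[0.03,0.3,0],"rot":[0,0,-1],"hand":0.2},{"linear":[0.03,0.3,0],"rot":[0,0,-1],"hand":0.2},{"linear":[0.03,0.3,0],"rot":[0,0,-1],"hand":0.2},{"linear":[0.03,0.3,0],"rot":[0,0,-1],"hand":0.2},{"linear":[0.03,0.3,0],"rot":[0,0,-1],"hand":0.2},{"linear":[0.03,0.3,0],"rot":[0,0,-1],"hand":0.2},{"linear":[0.03,0.3,0],"rot":[0,0,-1],"hand":0.2},{"linear":[0.03,0.3,0],"rot":[0,0,-1],"hand":0.2},{"linear":[0.03,0.3,0],"rot":[0,0,-1],"hand":0.2},{"linear":[0.03,0.3,0],"rot":[0,0,-1],"hand":0.2},{"linear":[0.03,0.3,0],"rot":[0,0,-1],"hand":0.2},{"linear":[0,0,0],"rot":[0,0,0],"hand":0.2}]'
cat > up.py <<'E'
from h import *
from kin import *
def up(g,az,e=20):
    az=np.radians(az);e=np.radians(e);a=np.array([np.cos(az),np.sin(az),0])
    d=np.cos(e)*a-np.array([0,0,np.sin(e)]); j=np.array([a[1],-a[0],0])
    goto(grasp=g,d=d,j=j)
    o,R,p=cur(); q=o['joint_pos']
    a,b,c=wrist(Rt(d,j),q[0],q[1]-q[2]); print('pred J4,5,6',-a,-b,-90-c)
E
python3 - <<'E'
from up import *
up((.535,.18,.2),-85)
E
```

```text
clock: 11.3
tool_pos: [0.5175, 0.1905, 0.2396]
orientation: [5.5, 68.8, 98.0]
force: [-0.8, -0.0, -2.6]
opening: 0.0501
  sym 1 rot units [-18.17  -1.56   0.65] j6?
  sym -1 rot units [  0.45 -14.79 -32.57] j6?
t 11.3 tcp [0.5175 0.1905 0.2396] ->  [0.5366 0.1622 0.1935] | lin units [ 0.318 -0.472 -0.768] | rot [-18.17  -1.56   0.65] n 18.2
  joints [ 25.1   8.2  -8.6 -21.9 -68.2 -15.3] open 0.0501 F [-0.8 -0.  -2.6] dir [-0.051  0.359 -0.932] jaw [-0.998 -0.05   0.035]
pred J4,5,6 64.51351652754644 -102.15130695593692 -23.109912062209972
```

```bash
python3 -m crank '[{"linear":[0.02,0,0.05],"rot":[-1,-0.09,0.03],"hand":0.2},{"linear":[0.02,0,0.05],"rot":[-1,-0.09,0.03],"hand":0.2},{"linear":[0.02,0,0.05],"rot":[-1,-0.09,0.03],"hand":0.2},{"linear":[0.02,0,0.05],"rot":[-1,-0.09,0.03],"hand":0.2},{"linear":[0.02,0,0],"rot":[-1,-0.09,0.03],"hand":0.2},{"linear":[0.02,0,0],"rot":[-1,-0.09,0.03],"hand":0.2},{"linear":[0.02,0,0],"rot":[-1,-0.09,0.03],"hand":0.2},{"linear":[0.02,0,0],"rot":[-1,-0.09,0.03],"hand":0.2},{"linear":[0.02,0,0],"rot":[-1,-0.09,0.03],"hand":0.2},{"linear":[0.02,0,0],"rot":[-1,-0.09,0.03],"hand":0.2}]'
python3 - <<'E'
from up import *
up((.535,.18,.2),-85)
snap('side','s4.png')
E
```

```text
clock: 12.55
tool_pos: [0.526, 0.1806, 0.2466]
orientation: [177.6, 58.6, -88.5]
force: [-0.4, 0.4, -2.1]
opening: 0.05
  sym 1 rot units [-7.69 -0.81  0.37] j6?
  sym -1 rot units [  1.82 -27.78 -22.82] j6?
t 12.55 tcp [0.526  0.1806 0.2466] ->  [0.5366 0.1622 0.1935] | lin units [ 0.176 -0.306 -0.884] | rot [-7.69 -0.81  0.37] n 7.7
  joints [ 52.2  18.8 -14.2  19.4 -82.7 -55.3] open 0.05 F [-0.4  0.4 -2.1] dir [ 0.013 -0.52  -0.854] jaw [-0.998 -0.061  0.021]
pred J4,5,6 43.915897810545175 -113.11975571810825 -51.74351701268988
```

View pics/s4.png

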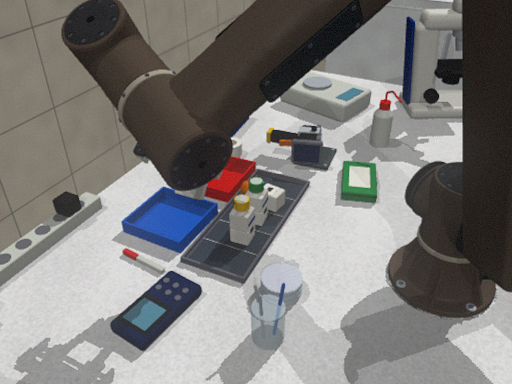

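```bash
python3 -m crank '[{"linear":[0.02,-0.03,0],"rot":[-1,-0.1,0.05],"hand":0.2},{"linear":[0.02,-0.03,0],"rot":[-1,-0.1,0.05],"hand":0.2},{"linear":[0.02,-0.03,0],"rot":[-1,-0.1,0.05],"hand":0.2},{"linear":[0.02,-0.03,0],"rot":[-1,-0.1,0.05],"hand":0.2},{"linear":[0.02,-0.03,0],"rot":[-1,-0.1,0.05],"hand":0.2},{"linear":[0.02,-0.03,0],"rot":[-1,-0.1,0.05],"hand":0.2},{"linear":[0.02,-0.03,0],"rot":[-1,-0.1,0.05],"hand":0.2},{"linear":[0.02,-0.03,0],"rot":[-0.6,-0.1,0.05],"hand":0.2},{"linear":[0,0,0],"rot":[0,0,0],"hand":0.2}]'
python3 - <<'E'
from up import *
up((.535,.18,.071),-85)
snap('side','s5.png');snap('top','t5.png')
E
```

```text
clock: 13.72
tool_pos: [0.5357, 0.1616, 0.2405]
orientation: [178.6, 18.6, -85.7]
force: [-0.4, 0.2, -0.8]
opening: 0.0496
  sym 1 rot units [ 0.29 -0.24  0.04] j6?
  sym -1 rot units [-2.74 33.64 11.83] j6?
t 13.72 tcp [0.5357 0.1616 0.2405] ->  [0.5366 0.1622 0.0645] | lin units [ 0.014  0.011 -2.933] | rot [ 0.29 -0.24  0.04] n 0.3
  joints [ 58.1  36.5 -19.2  34.6 -99.6 -68.9] open 0.0496 F [-0.4  0.2 -0.8] dir [ 0.072 -0.945 -0.319] jaw [-0.996 -0.083  0.023]
pred J4,5,6 34.73194990790483 -98.14484632133154 -69.9967723946525
```

View pics/s5.png

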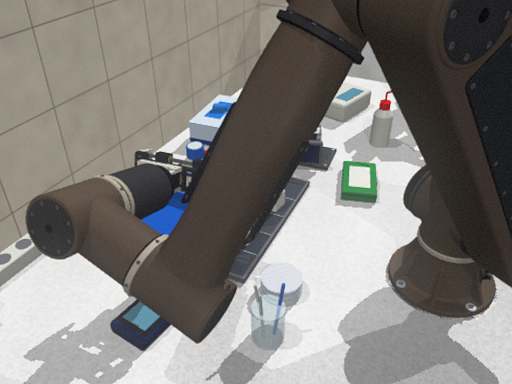

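View pics/t5.png

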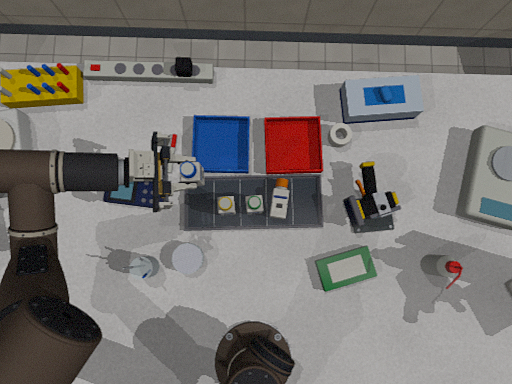

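Run:
```python
from h import *
s=eyes.snapshot('top'); W=cloud(s)
for u,v in((188,170),(160,160),(140,168),(125,170),(95,170),(60,170),(30,165),(10,165),(35,200),(35,235),(35,265),(30,300),(60,320),(135,190)):
    print(u,v,W[v,u].round(3))
```

```text
188 170 [0.531 0.171 0.306]
160 160 [0.558 0.244 0.292]
140 168 [0.534 0.288 0.305]
125 170 [0.523 0.316 0.33 ]
95 170 [0.515 0.373 0.362]
60 170 [0.509 0.44  0.386]
30 165 [0.514 0.493 0.409]
10 165 [0.511 0.528 0.421]
35 200 [0.442 0.491 0.381]
35 235 [0.365 0.494 0.362]
35 265 [0.309 0.406 0.512]
30 300 [0.275 0.303 0.704]
60 320 [nan nan nan]
135 190 [0.517 0.38  0.033]
```

```bash
python3 -m crank '[{"linear":[0,0,-0.4],"rot":[0.1,-0.08,0],"hand":0.2},{"linear":[0,0,-0.5],"rot":[0.1,-0.08,0],"hand":0.2},{"linear":[0,0,-0.5],"rot":[0.1,-0.08,0],"hand":0.2},{"linear":[0,0,-0.5],"rot":[0,0,0],"hand":0.2},{"linear":[0,0,-0.3],"rot":[0,0,0],"hand":0.2},{"linear":[0,0,0],"rot":[0,0,0],"hand":0.2}]'
python3 - <<'E'
from up import *
up((.535,.18,.071),-85)
snap('side','s6.png');s=snap('top','t6.png'); W=cloud(s)
m=W[150:200,170:205]; k=m[...,2]>m[...,2][~np.isnan(m[...,2])].max()-.01; print(m[k].mean(0))
E
```

```text
clock: 14.62
tool_pos: [0.5378, 0.1637, 0.1113]
orientation: [-179.2, 21.3, -85.0]
force: [0.2, -0.9, -2.1]
opening: 0.0502
  sym 1 rot units [-0.27  0.13  0.05] j6?
  sym -1 rot units [  2.93 -33.41 -12.63] j6?
t 14.62 tcp [0.5378 0.1637 0.1113] ->  [0.5366 0.1622 0.0645] | lin units [-0.021 -0.024 -0.78 ] | rot [-0.27  0.13  0.05] n 0.3
  joints [ 58.1  44.3 -22.   34.  -88.2 -76.8] open 0.0502 F [ 0.2 -0.9 -2.1] dir [ 0.082 -0.928 -0.363] jaw [-0.997 -0.082 -0.013]
pred J4,5,6 34.31516762792755 -89.39960897229214 -76.02663611630683
[0.54042632 0.20440101 0.17808679]
```

View pics/s6.png

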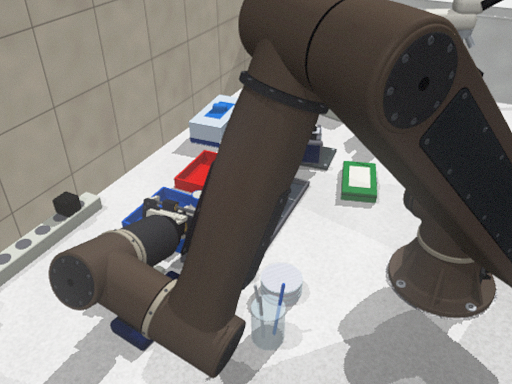

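View pics/t6.png

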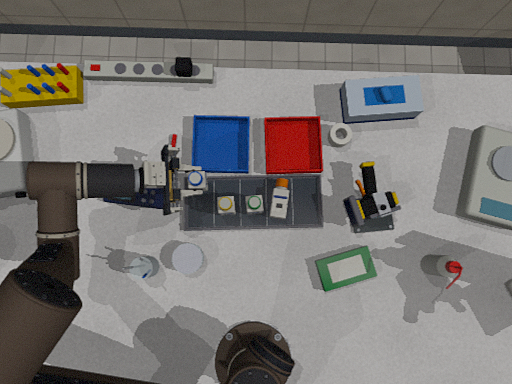

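Run:
```python
from h import *
s=eyes.snapshot('top'); W=cloud(s)
for u,v in((195,180),(100,180),(60,180),(35,180),(57,215),(60,240),(65,260),(55,290),(30,330)):
    print(u,v,W[v,u].round(3))
s=eyes.snapshot('side'); W=cloud(s)
for u,v in((210,365),(215,350),(235,330),(180,340),(140,320),(100,305),(230,365)): print(u,v,W[v,u].round(3))
```

```text
195 180 [0.529 0.173 0.174]
100 180 [0.51  0.403 0.254]
60 180 [0.502 0.484 0.293]
35 180 [0.498 0.536 0.308]
57 215 [0.417 0.495 0.272]
60 240 [0.356 0.483 0.272]
65 260 [0.314 0.399 0.414]
55 290 [0.28  0.307 0.634]
30 330 [0.232 0.312 0.681]
210 365 [0.261 0.562 0.205]
215 350 [0.259 0.55  0.226]
235 330 [0.247 0.513 0.237]
180 340 [0.313 0.559 0.227]
140 320 [0.384 0.561 0.234]
100 305 [ 0.646  0.427 -0.004]
230 365 [ 0.315  0.427 -0.002]
```

```bash
python3 -m crank '[{"linear":[-0.01,-0.02,-0.25],"rot":[-0.27,0.13,0.05],"hand":0.2},{"linear":[0,0,-0.2],"rot":[0,0,0],"hand":0.2},{"linear":[0,0,-0.12],"rot":[0,0,0],"hand":0.2},{"linear":[0,0,0],"rot":[0,0,0],"hand":0.2}]'
python3 - <<'E'
from up import *
up((.535,.18,.071),-85)
E
```

```text
clock: 15.32
tool_pos: [0.5376, 0.1632, 0.0768]
orientation: [-179.9, 20.0, -84.9]
force: [-0.3, 0.3, 1.2]
opening: 0.0502
  sym 1 rot units [-0.    0.01 -0.01] j6?
  sym -1 rot units [  2.97 -33.69 -12.31] j6?
t 15.32 tcp [0.5376 0.1632 0.0768] ->  [0.5366 0.1622 0.0645] | lin units [-0.018 -0.017 -0.204] | rot [-0.    0.01 -0.01] n 0.0
  joints [ 58.2  47.7 -22.2  34.4 -86.4 -78.1] open 0.0502 F [-0.3  0.3  1.2] dir [ 0.083 -0.936 -0.342] jaw [-0.996 -0.088 -0.001]
pred J4,5,6 34.28730190584044 -86.46961630449884 -78.0759485886586
```

```bash
python3 -m crank '[{"linear":[0,0,-0.1],"rot":[0,0,0],"hand":0.2},{"linear":[0,0,0],"rot":[0,0,0],"hand":0.2}]';  python3 -m crank '[{"linear":[0,0,-0.1],"rot":[0,0,0],"hand":0.2},{"linear":[0,0,0],"rot":[0,0,0],"hand":0.2}]'
python3 - <<'E'
from h import *
for i in range(3):print(np.round(monitor.get_obs()['force'],1))
s=snap('top','t7.png');W=cloud(s)
for y in range(165,195,4): print([W[y,u].round(3).tolist() for u in (190,196,202)])
E
```

```text
clock: 15.58
tool_pos: [0.5378, 0.1636, 0.0772]
orientation: [-179.8, 19.4, -84.8]
force: [-0.1, -0.0, -2.4]
opening: 0.0499
clock: 15.82
tool_pos: [0.538, 0.164, 0.077]
orientation: [-179.6, 19.0, -84.7]
force: [0.4, 0.0, -2.5]
opening: 0.0498
[ 0.4  0.  -2.5]
[ 0.4  0.  -2.5]
[ 0.4  0.  -2.5]
[[0.608, 0.216, 0.002], [0.608, 0.196, 0.006], [0.608, 0.176, 0.008]]
[[0.575, 0.199, 0.101], [0.577, 0.183, 0.092], [0.578, 0.165, 0.089]]
[[0.564, 0.2, 0.096], [0.555, 0.175, 0.141], [0.562, 0.162, 0.108]]
[[0.55, 0.198, 0.106], [0.544, 0.175, 0.14], [0.545, 0.158, 0.137]]
[[0.532, 0.192, 0.138], [0.532, 0.174, 0.142], [0.533, 0.157, 0.139]]
[[0.526, 0.197, 0.104], [0.521, 0.174, 0.139], [0.526, 0.161, 0.11]]
[[0.515, 0.197, 0.1], [0.514, 0.179, 0.105], [0.515, 0.161, 0.105]]
[[0.502, 0.196, 0.102], [0.503, 0.179, 0.096], [0.505, 0.163, 0.087]]
```

Run:
```python
from h import *
o=monitor.get_obs();print(o['joint_pos'],o['tau'],o['qvel'])
s=eyes.snapshot('top');im=s['image'];cv2.imwrite('pics/c8.png',cv2.resize(im[100:280,0:260],None,fx=3,fy=3,interpolation=cv2.INTER_CUBIC)[:,:,::-1])
s=snap('side','s8.png')
```

```text
[ 58.41524099  48.19015943 -22.12370891  34.64195799 -86.95264376
 -78.73087978] [-6.55040005e-02 -7.35087919e+01  1.15944144e+01  2.85637937e+00
 -3.79344285e+00 -4.41794016e-02] [-0.31752035  0.65134199 -0.00580777 -0.22642788  1.03530989  0.03817286]
```

View pics/c8.png

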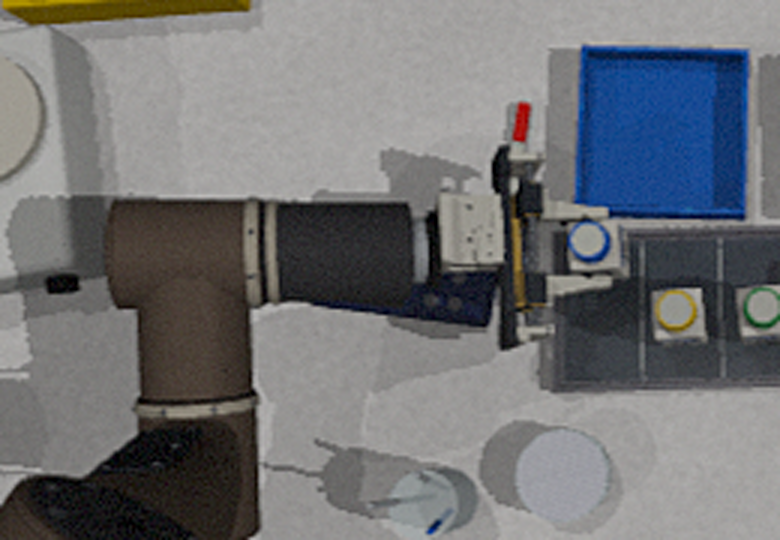

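View pics/s8.png

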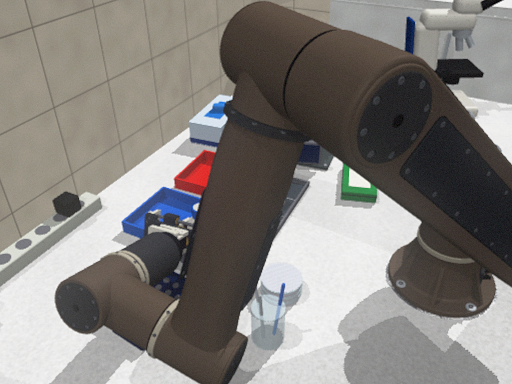

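Run:
```python
from h import *
o=monitor.get_obs();print(o['clock'],o['tool_pos'],o['force'],o['tau'].round(2))
s=eyes.snapshot('side'); W=cloud(s); 
im=s['image']
for v in range(260,384,10):
    r=[]
    for u in range(60,260,20):
        w=W[v,u]; r.append('%4d/%4d/%4d'%tuple(w*1000) if w[2]>.02 else '  --  ')
    print(v,' '.join(r))
```

```text
15.975 [0.53805255 0.16393631 0.07648864] [-2.2091906   2.69226051  5.49578216] [-1.750e+00 -7.108e+01  1.124e+01  2.330e+00 -1.900e+00 -2.000e-02]
260   --     --    531/ 487/ 231  499/ 472/ 232  484/ 441/ 213  475/ 399/ 181   --    299/ 510/ 350  269/ 506/ 360  243/ 498/ 364
270   --     --    499/ 517/ 248  483/ 491/ 232  469/ 459/ 211  470/ 409/ 166   --    297/ 516/ 337  267/ 510/ 345  244/ 496/ 344
280   --    499/ 559/ 262  481/ 536/ 250  463/ 512/ 237  466/ 467/ 195  476/ 406/ 135  512/ 306/  27  296/ 518/ 320  266/ 514/ 330  245/ 495/ 324
290  534/ 575/ 237  495/ 567/ 249  467/ 552/ 248  451/ 527/ 233  425/ 509/ 229  531/ 354/  31  495/ 330/  26  295/ 522/ 304  265/ 516/ 314  248/ 491/ 299
300  531/ 582/ 223  492/ 574/ 235  461/ 562/ 239  441/ 540/ 227  414/ 525/ 226  389/ 506/ 221  334/ 522/ 264  294/ 525/ 288  264/ 519/ 297  253/ 483/ 267
310  532/ 587/ 203  491/ 580/ 218  455/ 571/ 228  435/ 550/ 217  405/ 537/ 220  377/ 522/ 220  329/ 531/ 254  294/ 528/ 270  265/ 520/ 277  244/ 501/ 268
320   --    490/ 586/ 201  456/ 575/ 209  431/ 558/ 204  398/ 548/ 212  366/ 537/ 217  328/ 536/ 237  293/ 533/ 254  265/ 522/ 257   --  
330   --    492/ 590/ 180   --    429/ 564/ 188  394/ 555/ 198  360/ 547/ 209  326/ 540/ 220  292/ 536/ 235  265/ 524/ 238   --  
340   --     --     --     --    391/ 563/ 184  355/ 557/ 199  325/ 545/ 203  292/ 538/ 215  265/ 525/ 216  249/ 495/ 191
350   --     --     --     --     --    353/ 562/ 181  321/ 553/ 191  291/ 542/ 197  264/ 530/ 199  244/ 504/ 180
360   --     --     --     --     --    355/ 564/ 158  316/ 561/ 180  286/ 552/ 188  257/ 541/ 193  251/ 494/ 139
370   --     --     --     --     --     --    317/ 564/ 157  283/ 559/ 174  253/ 549/ 181   --  
380   --     --     --     --     --     --     --    282/ 563/ 155  249/ 556/ 169   --
```

Run:
```python
from h import *
s=np.load('pics/top0.npz');K=s['K'];M=np.linalg.inv(s['camera_from_world'])
def at(u,v,z):
    r=M[:3,:3]@np.array([(u-K[0,2])/K[0,0],-(v-K[1,2])/K[1,1],-1]); t=(z-M[2,3])/r[2]; return (M[:3,3]+t*r).round(4)
for u,v in((45,232),(455,229),(42,388),(459,381)): print(at(170+u/3-.33,100+v/3-.33,.016))
for n,p in dict(bl=((72,47),(238,50),(237,218),(67,214)),rd=((284,53),(452,49),(458,216),(287,219))).items():
    q=[at(170+u/3-.33,100+v/3-.33,.036) for u,v in p]; print(n,q,np.mean(q,0))
im=s['image']; 
# profile along column x at u=200, 290
for u in (195,240,315):
    print(u,[(v,im[v,u].tolist(),at(u,v,.016)[0]) for v in range(170,184)])
```

```text
[0.5654 0.2291 0.016 ]
[ 0.5785 -0.2119  0.016 ]
[0.3989 0.2251 0.016 ]
[ 0.4145 -0.2155  0.016 ]
bl [array([0.7646, 0.2054, 0.036 ]), array([0.766 , 0.0266, 0.036 ]), array([0.5814, 0.0238, 0.036 ]), array([0.5816, 0.2033, 0.036 ])] [0.6734   0.114775 0.036   ]
rd [array([ 0.7639, -0.0232,  0.036 ]), array([ 0.7732, -0.2056,  0.036 ]), array([ 0.5888, -0.2113,  0.036 ]), array([ 0.5815, -0.0292,  0.036 ])] [ 0.67685  -0.117325  0.036   ]
195 [(170, [19, 41, 80], np.float64(0.5891)), (171, [3, 23, 61], np.float64(0.5858)), (172, [81, 82, 94], np.float64(0.5825)), (173, [115, 114, 110], np.float64(0.5792)), (174, [114, 113, 111], np.float64(0.576)), (175, [132, 132, 126], np.float64(0.5727)), (176, [117, 118, 115], np.float64(0.5694)), (177, [74, 76, 83], np.float64(0.5662)), (178, [56, 53, 57], np.float64(0.5629)), (179, [54, 51, 60], np.float64(0.5596)), (180, [54, 57, 66], np.float64(0.5564)), (181, [51, 55, 56], np.float64(0.5531)), (182, [46, 48, 57], np.float64(0.5499)), (183, [42, 48, 53], np.float64(0.5466))]
240 [(170, [29, 90, 173], np.float64(0.5923)), (171, [17, 44, 91], n
[... 406 characters left out ...]
[90, 95, 99], np.float64(0.5563)), (182, [80, 88, 89], np.float64(0.553)), (183, [108, 110, 112], np.float64(0.5498))]
315 [(170, [191, 37, 34], np.float64(0.5978)), (171, [115, 14, 0], np.float64(0.5945)), (172, [95, 0, 0], np.float64(0.5912)), (173, [152, 158, 155], np.float64(0.5879)), (174, [103, 103, 105], np.float64(0.5846)), (175, [76, 77, 80], np.float64(0.5813)), (176, [49, 47, 50], np.float64(0.578)), (177, [72, 69, 73], np.float64(0.5747)), (178, [52, 62, 67], np.float64(0.5715)), (179, [47, 47, 55], np.float64(0.5682)), (180, [47, 46, 55], np.float64(0.5649)), (181, [43, 45, 48], np.float64(0.5616)), (182, [46, 52, 55], np.float64(0.5583)), (183, [44, 45, 56], np.float64(0.555))]
```

```bash
python3 -m crank '[{"linear":[0,0,0.3],"rot":[0,0,0],"hand":0.2},{"linear":[-0.3,0,0],"rot":[0,0,0],"hand":0.2},{"linear":[0,0,0],"rot":[0,0,0],"hand":0.2}]'
python3 - <<'E'
from up import *
up((.518,.178,.071),-85)
E
```

```text
clock: 16.4
tool_pos: [0.5188, 0.1633, 0.0942]
orientation: [-179.7, 19.2, -84.8]
force: [-0.6, 0.3, -1.1]
opening: 0.0496
  sym 1 rot units [ 0.16  0.08 -0.02] j6?
  sym -1 rot units [  3.01 -33.73 -12.05] j6?
t 16.4 tcp [0.5188 0.1633 0.0942] ->  [0.5196 0.1602 0.0645] | lin units [ 0.013 -0.051 -0.495] | rot [ 0.16  0.08 -0.02] n 0.2
  joints [ 59.9  46.  -23.6  33.1 -87.8 -78.7] open 0.0496 F [-0.6  0.3 -1.1] dir [ 0.086 -0.941 -0.328] jaw [-0.996 -0.089 -0.006]
pred J4,5,6 32.74737293750024 -86.98548626737086 -78.42615054268845
```

```bash
python3 -m crank '[{"linear":[0,-0.04,-0.2],"rot":[0.16,0.08,0],"hand":0.2},{"linear":[0,0,-0.15],"rot":[0,0,0],"hand":0.2},{"linear":[0,0,-0.1],"rot":[0,0,0],"hand":0.2},{"linear":[0,0,0],"rot":[0,0,0],"hand":0.2}]'
python3 - <<'E'
from up import *
up((.518,.178,.071),-85)
E
```

```text
clock: 16.9
tool_pos: [0.5194, 0.1613, 0.0669]
orientation: [-180.0, 19.9, -84.8]
force: [-1.1, 0.8, 0.9]
opening: 0.0498
  sym 1 rot units [ 0.03  0.   -0.05] j6?
  sym -1 rot units [-3.02 33.69 12.27] j6?
t 16.9 tcp [0.5194 0.1613 0.0669] ->  [0.5196 0.1602 0.0645] | lin units [ 0.003 -0.018 -0.039] | rot [ 0.03  0.   -0.05] n 0.0
  joints [ 59.7  47.8 -24.   33.3 -85.2 -79.5] open 0.0498 F [-1.1  0.8  0.9] dir [ 0.086 -0.937 -0.34 ] jaw [-0.996 -0.091 -0.   ]
pred J4,5,6 33.02788717668994 -85.1164011706056 -79.55268200589366
```

```bash
python3 -m crank '[{"linear":[0,0,-0.05],"rot":[0,0,0],"hand":0.2},{"linear":[0,0,0],"rot":[0,0,0],"hand":0.2}]'
python3 - <<'E'
from up import *
up((.518,.178,.071),-85)
s=snap('top','t9.png');W=cloud(s)
m=W[155:200,180:212]; k=m[...,2]>.125; print(m[k].mean(0), m[k].max(0))
E
```

```text
clock: 17.15
tool_pos: [0.5197, 0.1617, 0.0667]
orientation: [-180.0, 19.5, -84.7]
force: [-0.3, 1.6, -2.0]
opening: 0.05
  sym 1 rot units [ 0.1   0.02 -0.06] j6?
  sym -1 rot units [-3.05 33.73 12.16] j6?
t 17.15 tcp [0.5197 0.1617 0.0667] ->  [0.5196 0.1602 0.0645] | lin units [-0.002 -0.025 -0.037] | rot [ 0.1   0.02 -0.06] n 0.1
  joints [ 59.8  48.  -23.9  33.4 -85.4 -79.6] open 0.05 F [-0.3  1.6 -2. ] dir [ 0.087 -0.939 -0.334] jaw [-0.996 -0.092 -0.001]
pred J4,5,6 32.98445069893205 -84.98687375430815 -79.65771178163067
[0.52703296 0.18515165 0.13048067] [0.6016443  0.2251715  0.13608932]
```

```bash
python3 -m crank '[{"linear":[0,0,0],"rot":[0,0,0],"hand":0.7},{"linear":[0,0,0],"rot":[0,0,0],"hand":0.7},{"linear":[-0.03,0.28,0.1],"rot":[0,0,0],"hand":0.7},{"linear":[-0.05,0.47,0.17],"rot":[0,0,0],"hand":0.7},{"linear":[-0.05,0.47,0.17],"rot":[0,0,0],"hand":0.7},{"linear":[-0.05,0.4,0.3],"rot":[0,0,0],"hand":0.7},{"linear":[-0.05,0.2,0.8],"rot":[0,0,0],"hand":0.7},{"linear":[-0.05,0,1],"rot":[0,0,0],"hand":0.7},{"linear":[0,0,0],"rot":[0,0,0],"hand":0.7}]'
python3 - <<'E'
from up import *
up((.518,.178,.071),-85)
s=snap('top','t10.png');W=cloud(s);snap('side','s10.png')
m=W[155:200,180:212]; k=m[...,2]>.115; print(m[k].mean(0), m[k].max(0))
E
```

```text
clock: 18.32
tool_pos: [0.5011, 0.2795, 0.2239]
orientation: [180.0, 19.6, -84.6]
force: [0.4, 0.2, -0.9]
opening: 0.0614
  sym 1 rot units [ 0.08  0.   -0.08] j6?
  sym -1 rot units [-3.06 33.7  12.18] j6?
t 18.32 tcp [0.5011 0.2795 0.2239] ->  [0.5196 0.1602 0.0645] | lin units [ 0.308 -1.988 -2.656] | rot [ 0.08  0.   -0.08] n 0.1
  joints [  65.9   41.9   -8.2   28.8 -105.6  -70.8] open 0.0614 F [ 0.4  0.2 -0.9] dir [ 0.088 -0.938 -0.336] jaw [-0.996 -0.094  0.001]
pred J4,5,6 28.28666349782162 -105.36355572500534 -71.10912183410122
[0.51945107 0.17113903 0.13076015] [0.53722816 0.18979227 0.13616896]
```

View pics/t10.png

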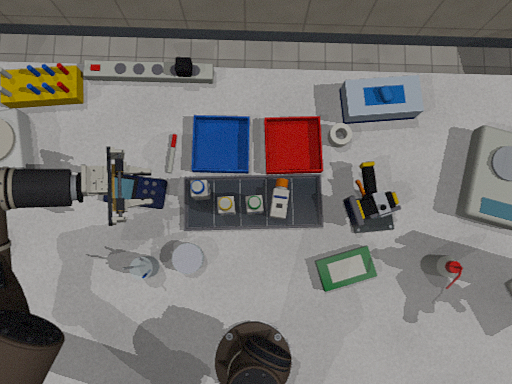

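View pics/s10.png

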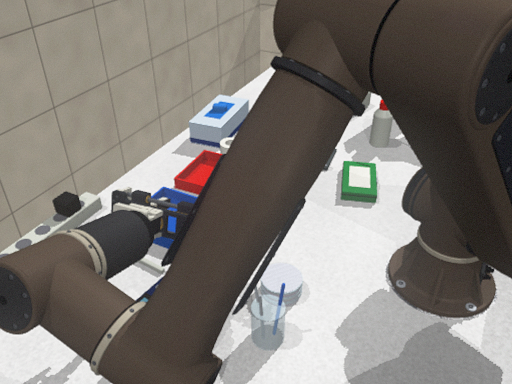

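Run:
```python
from lie import *
from kin import *
lie((.4865,-.074),-7.3,.025,.20,27)
for f in (0.25,.5,.75,1):
    o,R,p=cur()
    yaw=np.radians(-7.3);e=np.radians(27);a=np.array([np.cos(yaw),np.sin(yaw),0]); T=Rt(-np.sin(e)*a+np.array([0,0,-np.cos(e)]),(a[1],-a[0],0))
    rv=(T*R.inv()).as_rotvec(); A=Ro.from_rotvec(rv*f)*R
    a_,b,c=wrist(A,65.9-62*f,42-20*f+8-4*f); print(f,A.as_matrix()[:,0].round(2),'J',-a_,-b,-90-c)
```

```text
sym 1 rot units [  6.88  -7.2  -19.43] j6?
  sym -1 rot units [14.93 14.37 11.3 ] j6?
t 18.43 tcp [0.5005 0.2781 0.2204] ->  [ 0.5027 -0.0761  0.1831] | lin units [ 0.038 -5.903 -0.622] | rot [  6.88  -7.2  -19.43] n 19.4
  joints [  65.9   42.1   -8.4   28.7 -105.5  -70.9] open 0.0616 F [ 0.   0.2 -0.6] dir [ 0.086 -0.94  -0.331] jaw [-0.996 -0.093  0.004]
0.25 [ 0.14 -0.75 -0.65] J 36.05410756799534 -84.18460222103099 -38.51007630817447
0.5 [ 0.05 -0.47 -0.88] J 26.27821558010227 -68.67199800700087 -0.6080361280467201
0.75 [-0.17 -0.17 -0.97] J 6.65851309375623 -70.62559120131101 42.870079412271906
1 [-0.45  0.06 -0.89] J -5.059181808199665 -90.5547047280628 79.94549954388367
```

```bash
python3 -m crank '[{"linear":[0,0,0.4],"rot":[1,0.96,0.75],"hand":0.66},{"linear":[0,-0.1,0.4],"rot":[1,0.96,0.75],"hand":0.66},{"linear":[0,-0.3,0.2],"rot":[1,0.96,0.75],"hand":0.66},{"linear":[0,-0.4,0],"rot":[1,0.96,0.75],"hand":0.66},{"linear":[0,-0.4,0],"rot":[1,0.96,0.75],"hand":0.66},{"linear":[0,-0.4,0],"rot":[1,0.96,0.75],"hand":0.66},{"linear":[0,-0.4,0],"rot":[1,0.96,0.75],"hand":0.66},{"linear":[0,-0.4,0],"rot":[1,0.96,0.75],"hand":0.66},{"linear":[0,-0.4,0],"rot":[1,0.96,0.75],"hand":0.66},{"linear":[0,-0.4,0],"rot":[1,0.96,0.75],"hand":0.66},{"linear":[0,-0.4,0],"rot":[1,0.96,0.75],"hand":0.66},{"linear":[0,-0.4,0],"rot":[1,0.96,0.75],"hand":0.66},{"linear":[0,-0.4,0],"rot":[1,0.96,0.75],"hand":0.66},{"linear":[0,-0.4,0],"rot":[1,0.96,0.75],"hand":0.66},{"linear":[0,-0.4,0],"rot":[1,0.96,0.75],"hand":0.66},{"linear":[0,0,0],"rot":[0,0,0],"hand":0.66}]'
python3 - <<'E'
from lie import *
lie((.4865,-.074),-7.3,.025,.20,27)
s=snap('top','t11.png'); np.savez('pics/t11.npz',**s)
E
```

```text
clock: 20.42
tool_pos: [0.4958, -0.0395, 0.2643]
orientation: [-5.3, 60.3, 170.7]
force: [1.0, 0.7, -1.2]
opening: 0.0577
  sym 1 rot units [16.56 -2.45 31.07] j6?
  sym -1 rot units [-0.57 -0.46 -0.53] j6?
t 20.43 tcp [ 0.4958 -0.0395  0.2643] ->  [ 0.5027 -0.0761  0.1831] | lin units [ 0.116 -0.61  -1.354] | rot [-0.57 -0.46 -0.53] n 0.6
  joints [  10.2   21.7    5.    -9.7 -101.3   76.3] open 0.0577 F [ 1.   0.7 -1.2] dir [-0.489  0.08  -0.869] jaw [-0.082 -0.996 -0.045]
```

View pics/t11.png

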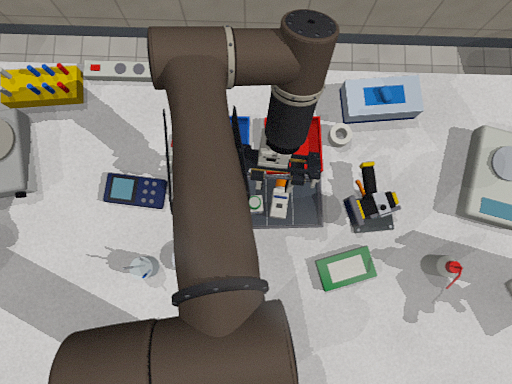

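```bash
python3 - <<'E'
from h import *
s=np.load('pics/t11.npz');W=cloud(s);z=W[...,2]
m=np.zeros(z.shape,bool);m[190:222,240:268]=1; m&=(z>.12)&(z<.14); print('green',W[m].mean(0),W[m].min(0),W[m].max(0),m.sum())
m=np.zeros(z.shape,bool);m[188:222,266:293]=1; m&=(z>.05)&(z<.065); print('or',cv2.minAreaRect((W[m][:,:2]*1000).astype(np.float32)))
E
python3 -m crank '[{"linear":[0.06,-0.3,-0.3],"rot":[-0.3,-0.25,-0.27],"hand":0.66},{"linear":[0.06,-0.3,-0.4],"rot":[-0.27,-0.21,-0.26],"hand":0.66},{"linear":[0.1,0,-0.4],"rot":[0,0,0],"hand":0.66},{"linear":[0,0,0],"rot":[0,0,0],"hand":0.66}]'
python3 - <<'E'
from lie import *
lie((.4865,-.074),-7.3,.025,.036,27)
E
```

```text
green [0.47631363 0.00391431 0.13134909] [ 0.45836539 -0.01151446  0.12155893] [0.49377784 0.02068433 0.13702897] 125
or ((485.98846435546875, -74.04874420166016), (49.5760383605957, 92.31202697753906), 83.06678771972656)
clock: 20.98
tool_pos: [0.5089, -0.0724, 0.1966]
orientation: [0.6, 63.3, 173.2]
force: [-0.9, 0.7, 1.0]
opening: 0.058
  sym 1 rot units [-16.12   1.99 -32.1 ] j6?
  sym -1 rot units [ 0.06  0.06 -0.  ] j6?
t 20.98 tcp [ 0.5089 -0.0724  0.1966] ->  [ 0.5027 -0.0761  0.0191] | lin units [-0.102 -0.062 -2.959] | rot [ 0.06  0.06 -0.  ] n 0.1
  joints [  8.4  24.   -0.7  -6.8 -91.2  75.6] open 0.058 F [-0.9  0.7  1. ] dir [-0.446  0.053 -0.894] jaw [-0.127 -0.992  0.005]
```

```bash
python3 -m crank '[{"linear":[-0.02,-0.06,-0.5],"rot":[0.06,0.06,0],"hand":0.66},{"linear":[-0.03,0,-0.5],"rot":[0,0.05,0],"hand":0.66},{"linear":[-0.03,0,-0.5],"rot":[0,0.05,0],"hand":0.66},{"linear":[-0.03,0,-0.4],"rot":[0,0.05,0],"hand":0.66},{"linear":[0,0,0],"rot":[0,0,0],"hand":0.66}]'
python3 - <<'E'
from lie import *
lie((.4865,-.074),-7.3,.027,.036,27)
E
```

```text
clock: 21.6
tool_pos: [0.5045, -0.0722, 0.0861]
orientation: [0.3, 62.8, 173.3]
force: [0.1, -0.2, 0.5]
opening: 0.0578
  sym 1 rot units [16.26 -1.99 32.01] j6?
  sym -1 rot units [ 0.02 -0.04 -0.06] j6?
t 21.6 tcp [ 0.5045 -0.0722  0.0861] ->  [ 0.5047 -0.0763  0.0191] | lin units [ 0.003 -0.068 -1.117] | rot [ 0.02 -0.04 -0.06] n 0.1
  joints [  8.4  29.9  -7.2  -7.  -79.4  77.5] open 0.0578 F [ 0.1 -0.2  0.5] dir [-0.454  0.053 -0.889] jaw [-0.122 -0.993  0.003]
```

```bash
python3 -m crank '[{"linear":[0.02,-0.08,-0.2],"rot":[0,-0.04,-0.06],"hand":0.66},{"linear":[0,-0.02,-0.35],"rot":[0,0,0],"hand":0.66},{"linear":[0,0,-0.35],"rot":[0,0,0],"hand":0.66},{"linear":[0,0,0],"rot":[0,0,0],"hand":0.66}]'
python3 - <<'E'
from lie import *
lie((.4865,-.074),-7.3,.027,.036,27)
s=snap('top','t12.png')
E
```

```text
clock: 22.1
tool_pos: [0.5094, -0.0781, 0.0349]
orientation: [0.2, 63.6, 172.9]
force: [-0.2, -0.2, 0.4]
opening: 0.0579
  sym 1 rot units [16.06 -2.03 32.15] j6?
  sym -1 rot units [ 0.03  0.11 -0.02] j6?
t 22.1 tcp [ 0.5094 -0.0781  0.0349] ->  [ 0.5047 -0.0763  0.0191] | lin units [-0.078  0.03  -0.263] | rot [ 0.03  0.11 -0.02] n 0.1
  joints [  7.9  33.2  -9.1  -6.9 -73.5  78.4] open 0.0579 F [-0.2 -0.2  0.4] dir [-0.442  0.055 -0.895] jaw [-0.126 -0.992  0.001]
```

View pics/t12.png

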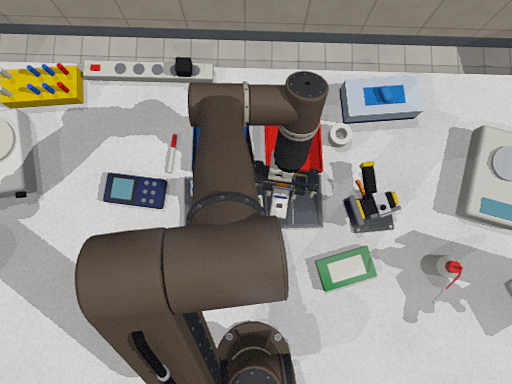

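```bash
python3 -m crank '[{"linear":[-0.05,0.03,-0.13],"rot":[0.03,0.11,0],"hand":0.66},{"linear":[-0.01,0,-0.12],"rot":[0,0,0],"hand":0.66},{"linear":[0,0,0],"rot":[0,0,0],"hand":0.2},{"linear":[0,0,0],"rot":[0,0,0],"hand":0.2},{"linear":[0,0,0],"rot":[0,0,0],"hand":0.2},{"linear":[0,0,0],"rot":[0,0,0],"hand":0.2}]'
python3 - <<'E'
from lie import *
lie((.4865,-.074),-7.3,.027,.036,27)
E
```

```text
clock: 22.9
tool_pos: [0.5082, -0.0762, 0.0222]
orientation: [-0.1, 63.3, 172.7]
force: [-0.3, -0.2, -1.4]
opening: 0.05
  sym 1 rot units [16.11 -2.07 32.1 ] j6?
  sym -1 rot units [-0.    0.07 -0.02] j6?
t 22.9 tcp [ 0.5082 -0.0762  0.0222] ->  [ 0.5047 -0.0763  0.0191] | lin units [-0.057 -0.002 -0.052] | rot [-0.    0.07 -0.02] n 0.1
  joints [  7.9  34.1  -9.5  -7.1 -72.4  78.6] open 0.05 F [-0.3 -0.2 -1.4] dir [-0.445  0.057 -0.894] jaw [-0.125 -0.992 -0.001]
```

```bash
python3 -m crank '[{"linear":[0,0,0.3],"rot":[0,0,0],"hand":0.2},{"linear":[0.05,0,0.5],"rot":[0,0,0],"hand":0.2},{"linear":[0,0,0.8],"rot":[0,0,0],"hand":0.2},{"linear":[0,0,0.8],"rot":[0,0,0],"hand":0.2},{"linear":[0,0,0.8],"rot":[0,0,0],"hand":0.2},{"linear":[0,0.1,0.8],"rot":[0,0,0],"hand":0.2},{"linear":[-0.03,0.3,0.1],"rot":[0,0,-1],"hand":0.2},{"linear":[-0.03,0.3,0],"rot":[0,0,-1],"hand":0.2},{"linear":[-0.03,0.3,0],"rot":[0,0,-1],"hand":0.2},{"linear":[-0.03,0.3,0],"rot":[0,0,-1],"hand":0.2},{"linear":[-0.03,0.3,0],"rot":[0,0,-1],"hand":0.2},{"linear":[-0.03,0.3,0],"rot":[0,0,-1],"hand":0.2},{"linear":[-0.03,0.3,0],"rot":[0,0,-1],"hand":0.2},{"linear":[-0.03,0.3,0],"rot":[0,0,-1],"hand":0.2},{"linear":[-0.03,0.3,0],"rot":[0,0,-1],"hand":0.2},{"linear":[-0.03,0.3,0],"rot":[0,0,-1],"hand":0.2},{"linear":[-0.03,0.3,0],"rot":[0,0,-1],"hand":0.2},{"linear":[-0.03,0.3,0],"rot":[0,0,-1],"hand":0.2},{"linear":[0,0,0],"rot":[0,0,-1],"hand":0.2}]'
python3 - <<'E'
from up import *
up((.437,.186,.25),-91,27)
E
```

```text
clock: 25.28
tool_pos: [0.4822, 0.1487, 0.3021]
orientation: [-1.4, 64.1, 104.8]
force: [-0.2, -0.3, -1.8]
opening: 0.0499
  sym 1 rot units [-17.7   -2.24  -2.78] j6?
  sym -1 rot units [-1.54 10.43 31.07] j6?
t 25.27 tcp [0.4822 0.1487 0.3021] ->  [0.4367 0.1691 0.2414] | lin units [-0.759  0.34  -1.011] | rot [-17.7   -2.24  -2.78] n 17.7
  joints [ 17.9   4.8  -4.1 -26.2 -80.5   2.5] open 0.0499 F [-0.2 -0.3 -1.8] dir [-0.111  0.422 -0.9  ] jaw [-0.961 -0.276 -0.01 ]
pred J4,5,6 59.64212255501221 -102.41120468394364 -16.948216386676066
```

```bash
python3 -m crank '[{"linear":[-0.04,0.03,0],"rot":[-1,-0.13,-0.16],"hand":0.2},{"linear":[-0.04,0.03,0],"rot":[-1,-0.13,-0.16],"hand":0.2},{"linear":[-0.04,0.03,0],"rot":[-1,-0.13,-0.16],"hand":0.2},{"linear":[-0.04,0.03,0],"rot":[-1,-0.13,-0.16],"hand":0.2},{"linear":[-0.04,0.03,0],"rot":[-1,-0.13,-0.16],"hand":0.2},{"linear":[-0.04,0.03,0],"rot":[-1,-0.13,-0.16],"hand":0.2},{"linear":[-0.04,0.03,0],"rot":[-1,-0.13,-0.16],"hand":0.2},{"linear":[-0.04,0.03,0],"rot":[-1,-0.13,-0.16],"hand":0.2},{"linear":[-0.04,0.03,0],"rot":[-1,-0.13,-0.16],"hand":0.2},{"linear":[-0.04,0.03,0],"rot":[-1,-0.13,-0.16],"hand":0.2},{"linear":[-0.04,0.03,0],"rot":[-1,-0.13,-0.16],"hand":0.2},{"linear":[-0.04,0.03,0],"rot":[-1,-0.13,-0.16],"hand":0.2},{"linear":[-0.04,0.03,0],"rot":[-1,-0.13,-0.16],"hand":0.2},{"linear":[-0.04,0.03,0],"rot":[-1,-0.13,-0.16],"hand":0.2},{"linear":[-0.04,0.03,0],"rot":[-1,-0.13,-0.16],"hand":0.2},{"linear":[-0.04,0.03,0],"rot":[-1,-0.13,-0.16],"hand":0.2},{"linear":[-0.04,0.03,0],"rot":[-1,-0.13,-0.16],"hand":0.2},{"linear":[0,0,0],"rot":[0,0,0],"hand":0.2}]'
python3 - <<'E'
from up import *
up((.437,.186,.081),-91,27)
s=snap('top','t13.png');W=cloud(s);snap('side','s13.png')
m=W[160:260,160:225].reshape(-1,3); m=m[~np.isnan(m[:,2])]; k=(m[:,2]>.3)&(m[:,1]<.2); print(m[k].mean(0),k.sum())
E
```

```text
clock: 27.52
tool_pos: [0.4349, 0.1744, 0.3282]
orientation: [-178.1, 28.5, -89.0]
force: [1.1, -0.5, -0.8]
opening: 0.05
  sym 1 rot units [-0.3   0.33 -0.22] j6?
  sym -1 rot units [-1.000e-02 -3.169e+01 -1.668e+01] j6?
t 27.52 tcp [0.4349 0.1744 0.3282] ->  [0.4367 0.1691 0.0724] | lin units [ 0.031 -0.09  -4.264] | rot [-0.3   0.33 -0.22] n 0.3
  joints [  65.1   23.3  -17.2   23.7 -106.9  -71.5] open 0.05 F [ 1.1 -0.5 -0.8] dir [ 0.015 -0.879 -0.477] jaw [-1.    -0.002 -0.028]
pred J4,5,6 22.454524648871047 -108.90253668331681 -70.98568625184807
[0.43454875 0.17752857 0.35870336] 690
```

View pics/t13.png

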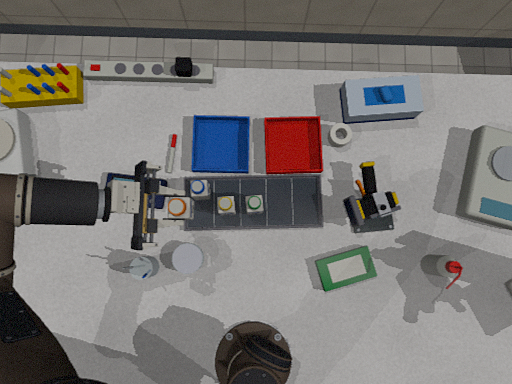

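View pics/s13.png

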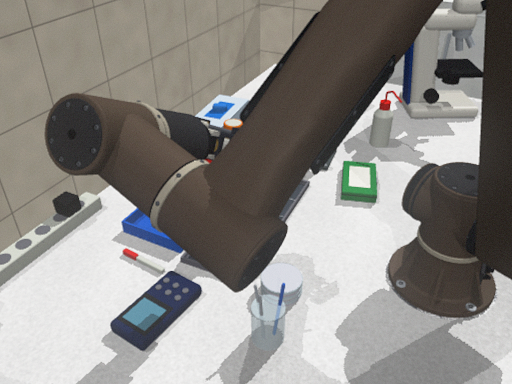

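Run:
```python
from h import *
s0=np.load('pics/top0.npz');W=cloud(s0);z=W[...,2]
m=np.zeros(z.shape,bool);m[250:285,115:160]=1;m&=z>.02
P=W[m];print('beaker',P.min(0),P.max(0),len(P)); print(P[P[:,2]>.1].round(3)[:20])
m=np.zeros(z.shape,bool);m[235:285,165:212]=1;m&=z>.02;P=W[m];print('dishes',P.min(0),P.max(0))
m=np.zeros(z.shape,bool);m[165:215,95:172]=1;m&=z>.015;P=W[m];print('meter',P.min(0),P.max(0))
```

```text
beaker [0.24853108 0.29629915 0.02020639] [0.31493629 0.36404403 0.15300953] 564
[[0.313 0.329 0.137]
 [0.313 0.327 0.132]
 [0.313 0.325 0.129]
 [0.31  0.331 0.129]
 [0.31  0.325 0.128]
 [0.31  0.324 0.123]
 [0.31  0.325 0.107]
 [0.307 0.326 0.124]
 [0.307 0.325 0.117]
 [0.307 0.325 0.107]
 [0.287 0.357 0.111]
 [0.287 0.355 0.108]
 [0.286 0.353 0.104]
 [0.286 0.363 0.153]
 [0.286 0.361 0.152]
 [0.286 0.36  0.145]
 [0.285 0.359 0.14 ]
 [0.285 0.357 0.137]
 [0.285 0.356 0.133]
 [0.284 0.357 0.121]]
dishes [0.26461622 0.15914641 0.02062952] [0.35550157 0.25189033 0.05348893]
meter [0.46309514 0.27391771 0.01500698] [0.6037944  0.4787445  0.04159734]
```

```bash
python3 -m crank '[{"linear":[0.02,-0.05,-0.4],"rot":[-0.15,0.16,-0.1],"hand":0.2},{"linear":[0,-0.05,-0.5],"rot":[-0.15,0.16,-0.1],"hand":0.2},{"linear":[0,0,-0.5],"rot":[0,0,0],"hand":0.2},{"linear":[0,0,-0.4],"rot":[0,0,0],"hand":0.2},{"linear":[0,0,0],"rot":[0,0,0],"hand":0.2}]'
python3 - <<'E'
from up import *
up((.437,.186,.081),-91,27)
s=snap('side','s14.png');W=cloud(s)
for v in range(200,384,15):
    r=[]
    for u in range(40,300,20):
        w=W[v,u]; r.append('%4d/%4d/%4d'%tuple(w*1000) if w[2]>.02 else '  --  ')
    print(v,' '.join(r))
snap('top','t14.png')
E
```

```text
clock: 28.25
tool_pos: [0.4367, 0.1662, 0.2192]
orientation: [-179.8, 28.1, -91.0]
force: [-0.0, -0.0, -0.1]
opening: 0.0499
  sym 1 rot units [-0.21  0.05  0.03] j6?
  sym -1 rot units [ -0.56 -31.87 -16.62] j6?
t 28.25 tcp [0.4367 0.1662 0.2192] ->  [0.4367 0.1691 0.0724] | lin units [ 0.     0.047 -2.447] | rot [-0.21  0.05  0.03] n 0.2
  joints [ 63.9  30.2 -22.   22.1 -96.8 -75.1] open 0.0499 F [-0.  -0.  -0.1] dir [-0.016 -0.882 -0.47 ] jaw [-1.     0.02  -0.004]
pred J4,5,6 22.424002732662483 -97.81812471905268 -74.78319025493934
200   --    913/ 258/  84  454/ 555/ 430  421/ 550/ 438  399/ 537/ 436  385/ 515/ 427  365/ 498/ 422  397/ 416/ 359  394/ 366/ 327  416/ 270/ 258  238/ 501/ 467  213/ 498/ 473  191/ 490/ 475
215   --    921/ 265/  38  450/ 564/ 412  417/ 559/ 420  395/ 546/ 419  372/ 534/ 419  348/ 522/ 419  329/ 504/ 413  406/ 354/ 283  261/ 512/ 443   --    209/ 506/ 457  189/ 492/ 455
230  920/ 333/  37  888/ 301/  26  448/ 572/ 393  415/ 566/ 401  396/ 551/ 397  364/ 546/ 405  337/ 538/ 410  313/ 527/ 411  291/ 515/ 410  255/ 522/ 429  229/ 519/ 437  206/ 512/ 440
[... 655 characters left out ...]
 --     --     --    544/ 407/  29  506/ 387/  29  472/ 364/  24  256/ 577/ 349  227/ 576/ 363  202/ 570/ 370  188/ 547/ 355  261/ 318/  87
320   --     --     --     --    554/ 458/  30  518/ 439/  30  481/ 421/  30   --     --    225/ 581/ 343  197/ 580/ 356  278/ 369/  88  247/ 347/  82
335   --     --     --     --     --    495/ 468/  29   --     --     --     --    202/ 573/ 318  279/ 368/  43  248/ 342/  31
350   --     --     --     --     --     --     --     --     --     --     --     --     --  
365   --     --     --     --     --     --     --     --     --     --     --     --     --  
380   --     --     --     --     --     --     --     --     --     --     --     --     --
```

View pics/s14.png

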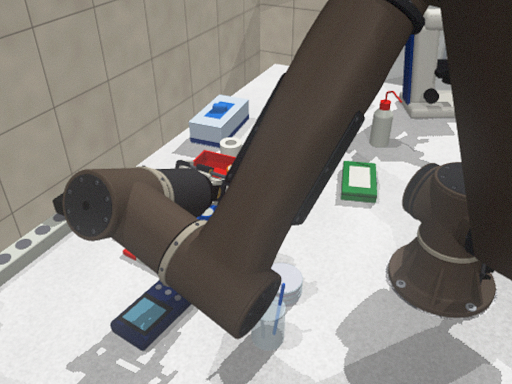

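View pics/t14.png

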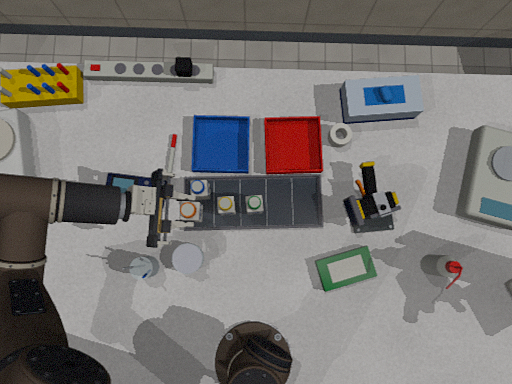

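```bash
python3 -m crank '[{"linear":[0,0.04,-0.5],"rot":[-0.2,0.05,0],"hand":0.2},{"linear":[0,0,-0.5],"rot":[0,0,0],"hand":0.2},{"linear":[0,0,-0.4],"rot":[0,0,0],"hand":0.2},{"linear":[0,0,-0.3],"rot":[0,0,0],"hand":0.2},{"linear":[0,0,0],"rot":[0,0,0],"hand":0.2}]'
python3 - <<'E'
from up import *
up((.437,.186,.081),-91,27)
s=snap('top','t15.png');W=cloud(s);im=s['image']
cv2.imwrite('pics/c15.png',cv2.resize(im[120:300,20:300],None,fx=2.8,fy=2.8,interpolation=cv2.INTER_CUBIC)[:,:,::-1])
m=W[195:225,175:205]; k=(m[...,2]>.14)&(m[...,1]<.197); print(m[k].mean(0),m[k].max(0),k.sum())
E
```

```text
clock: 28.98
tool_pos: [0.4394, 0.1721, 0.1208]
orientation: [-179.5, 27.9, -90.8]
force: [-0.0, 0.5, -1.1]
opening: 0.0502
  sym 1 rot units [-0.17  0.09  0.01] j6?
  sym -1 rot units [ -0.51 -31.88 -16.54] j6?
t 28.98 tcp [0.4394 0.1721 0.1208] ->  [0.4367 0.1691 0.0724] | lin units [-0.046 -0.05  -0.807] | rot [-0.17  0.09  0.01] n 0.2
  joints [ 64.   37.9 -24.3  22.1 -87.7 -79. ] open 0.0502 F [-0.   0.5 -1.1] dir [-0.013 -0.884 -0.467] jaw [-1.     0.018 -0.008]
pred J4,5,6 22.09437514032859 -88.61556068568036 -78.628901720145
[0.44251261 0.17715972 0.16033879] [0.4846535  0.1969341  0.18081567] 299
```

View pics/c15.png

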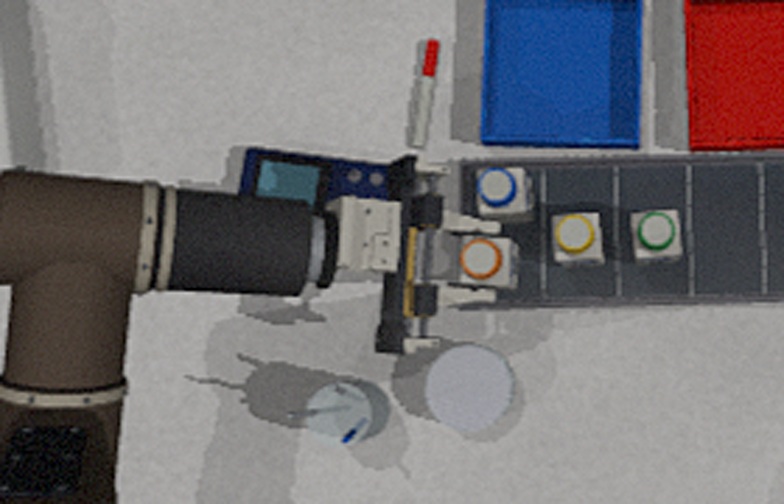

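```bash
python3 -m crank '[{"linear":[-0.05,-0.04,-0.25],"rot":[-0.15,0.08,0],"hand":0.2},{"linear":[0,0,-0.2],"rot":[0,0,0],"hand":0.2},{"linear":[0,0,-0.15],"rot":[0,0,0],"hand":0.2},{"linear":[0,0,0],"rot":[0,0,0],"hand":0.2}]'
python3 - <<'E'
from up import *
up((.437,.186,.081),-91,27)
E
```

```text
clock: 29.52
tool_pos: [0.4369, 0.1705, 0.0844]
orientation: [-179.8, 27.2, -90.9]
force: [0.6, 0.9, -0.9]
opening: 0.0498
  sym 1 rot units [-0.05  0.03  0.  ] j6?
  sym -1 rot units [ -0.54 -32.01 -16.4 ] j6?
t 29.52 tcp [0.4369 0.1705 0.0844] ->  [0.4367 0.1691 0.0724] | lin units [-0.004 -0.024 -0.201] | rot [-0.05  0.03  0.  ] n 0.0
  joints [ 64.2  41.1 -25.1  22.1 -84.7 -80.3] open 0.0498 F [ 0.6  0.9 -0.9] dir [-0.014 -0.889 -0.458] jaw [-1.     0.018 -0.003]
pred J4,5,6 22.04122801709109 -84.94197354716837 -80.19405089090841
```

```bash
for i in 1 2 3; do :; done; python3 -m crank '[{"linear":[0,0,-0.1],"rot":[0,0,0],"hand":0.2},{"linear":[0,0,-0.08],"rot":[0,0,0],"hand":0.2},{"linear":[0,0,0],"rot":[0,0,0],"hand":0.2}]';python3 -m crank '[{"linear":[0,0,-0.06],"rot":[0,0,0],"hand":0.2},{"linear":[0,0,0],"rot":[0,0,0],"hand":0.2}]'
python3 - <<'E'
from up import *
up((.437,.186,.081),-91,27)
s=snap('top','t16.png');W=cloud(s)
m=W[195:225,180:210]; k=(m[...,2]>.11)&(m[...,1]<.197)&(m[...,0]<.465); print(m[k].mean(0),np.percentile(m[k],90,axis=0),k.sum())
E
```

```text
clock: 29.9
tool_pos: [0.4377, 0.1711, 0.0763]
orientation: [-179.7, 27.0, -90.8]
force: [-0.1, 0.3, -2.8]
opening: 0.0499
clock: 30.15
tool_pos: [0.438, 0.1715, 0.0763]
orientation: [-179.7, 26.7, -90.6]
force: [-0.4, 0.9, -1.9]
opening: 0.0497
  sym 1 rot units [ 0.06  0.06 -0.04] j6?
  sym -1 rot units [ -0.45 -32.08 -16.25] j6?
t 30.15 tcp [0.438  0.1715 0.0763] ->  [0.4367 0.1691 0.0724] | lin units [-0.021 -0.04  -0.065] | rot [ 0.06  0.06 -0.04] n 0.1
  joints [ 64.3  42.1 -25.1  22.3 -84.2 -80.8] open 0.0497 F [-0.4  0.9 -1.9] dir [-0.01  -0.893 -0.45 ] jaw [-1.     0.014 -0.005]
pred J4,5,6 21.96724528480007 -84.00427372117028 -80.62891372777175
[0.43879948 0.17736896 0.12990929] [0.45213601 0.1915051  0.13384231] 150
```

```bash
python3 -m crank '[{"linear":[0,0,0],"rot":[0,0,0],"hand":0.64},{"linear":[0,0,0],"rot":[0,0,0],"hand":0.64},{"linear":[0,0.27,0.14],"rot":[0,0,0],"hand":0.64},{"linear":[0,0.4,0.22],"rot":[0,0,0],"hand":0.64},{"linear":[0,0.4,0.22],"rot":[0,0,0],"hand":0.64},{"linear":[0,0.4,0.3],"rot":[0,0,0],"hand":0.64},{"linear":[0,0.2,0.8],"rot":[0,0,0],"hand":0.64},{"linear":[0,0,1],"rot":[0,0,0],"hand":0.64},{"linear":[0,0,0],"rot":[0,0,0],"hand":0.64}]'
python3 - <<'E'
from up import *
s=snap('top','t17.png');W=cloud(s);np.savez('pics/t17.npz',**s)
z=W[...,2]
for n,(a,b,c,d) in dict(bl=(188,212,175,196),orr=(185,212,197,222),ye=(213,240,190,220),gr=(241,268,190,220)).items():
    m=np.zeros(z.shape,bool);m[c:d,a:b]=1;m&=(z>.12)&(z<.145);print(n,W[m].mean(0).round(4),m.sum())
# reader target
up((.55,-.34,.2),-91,27)
E
```

```text
clock: 31.32
tool_pos: [0.4378, 0.2799, 0.2437]
orientation: [-179.7, 26.8, -90.6]
force: [-0.6, -0.1, -0.3]
opening: 0.0561
bl [0.5195 0.1716 0.1308] 139
orr [0.4401 0.1784 0.1306] 137
ye [0.4721 0.0895 0.1313] 135
gr [0.4764 0.0048 0.1313] 132
  sym 1 rot units [ 0.06  0.04 -0.05] j6?
  sym -1 rot units [ -0.46 -32.11 -16.26] j6?
t 31.38 tcp [0.4372 0.2793 0.2417] ->  [ 0.5497 -0.3569  0.1914] | lin units [  1.874 -10.604  -0.838] | rot [ 0.06  0.04 -0.05] n 0.1
  joints [  68.2   36.3   -7.3   19.7 -107.1  -74.3] open 0.0561 F [-0.  -0.  -0.8] dir [-0.01  -0.893 -0.449] jaw [-1.     0.013 -0.003]
pred J4,5,6 19.298138993813033 -106.94694679996078 -74.39689323573953
```

View pics/t17.png

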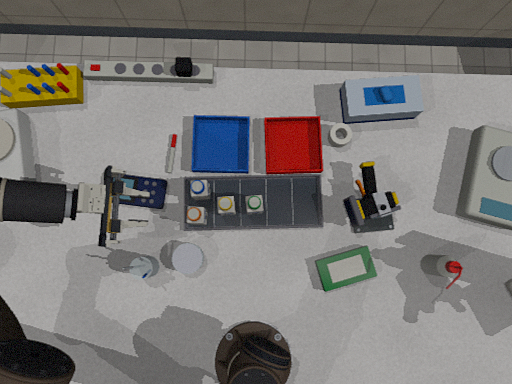

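Run:
```python
from h import *
s=np.load('pics/t17.npz');W=cloud(s);z=W[...,2];im=s['image']
cv2.imwrite('pics/c17.png',cv2.resize(im[150:240,330:410],None,fx=7,fy=6.6,interpolation=cv2.INTER_CUBIC)[:,:,::-1])
v,u=np.mgrid[:384,:512]
L=(u>350)&(u<385)&(v>150)&(v<200)
pts=[]
for row in range(158,196):
    k=L&(v==row)&(z>.068)&(z<.09)
    us=np.where(k[row])[0]
    if len(us): print(row,us.min(),us.max(),W[row,us.min()].round(3),W[row,us.max()].round(3), np.median(W[row,us],0).round(4))
K=s['K'];M=np.linalg.inv(s['camera_from_world'])
for u_,v_ in((368,161),):pass
```

```text
161 370 374 [ 0.617 -0.351  0.08 ] [ 0.618 -0.364  0.078] [ 0.6168 -0.3567  0.0804]
162 363 374 [ 0.614 -0.33   0.079] [ 0.614 -0.364  0.079] [ 0.6133 -0.3459  0.0811]
163 362 374 [ 0.611 -0.328  0.075] [ 0.611 -0.363  0.081] [ 0.6102 -0.3447  0.0816]
164 362 374 [ 0.608 -0.327  0.076] [ 0.607 -0.362  0.085] [ 0.6068 -0.3447  0.083 ]
165 362 374 [ 0.605 -0.328  0.072] [ 0.605 -0.365  0.077] [ 0.6042 -0.3436  0.0795]
166 362 373 [ 0.602 -0.329  0.071] [ 0.601 -0.36   0.079] [ 0.6015 -0.3422  0.078 ]
167 363 373 [ 0.599 -0.332  0.071] [ 0.599 -0.362  0.074] [ 0.5978 -0.3445  0.0798]
168 363 373 [ 0.596 -0.332  0.072] [ 0.595 -0.36   0.08 ] [ 0.5952 -0.3453  0.0775]
169 363 374 [ 0.594 -0.333  0.068] [ 0.593 -0.365  0.074] [ 0.5918 -0.346   0.0788]
170 364 374 [ 0.59  -0.335  0.071] [ 0.589 -0.363  0.082] [ 0.5886 -0.3485  0.0797]
171 364 374 [ 0.586 -0.333  0.077] [ 0.586 -0.364  0.078] [ 0.5856 -0.3485  0.0788]
172 363 374 [ 0.584 -0.332  0.069] [ 0.583 -0.363  0.079] [ 0.5827 -0.3467  0.0782]
173 364 374 [ 0.58  -0.334  0.072] [ 0.579 -0.362  0.083] [ 0.5789 -0.3477  0.0807]
174 364 
[... 1139 characters left out ...]
7] [ 0.5357 -0.3519  0.0786]
188 361 376 [ 0.533 -0.324  0.073] [ 0.533 -0.368  0.079] [ 0.5326 -0.3486  0.079 ]
189 361 376 [ 0.53  -0.325  0.068] [ 0.53  -0.368  0.079] [ 0.5298 -0.3484  0.0756]
190 362 377 [ 0.527 -0.327  0.071] [ 0.527 -0.372  0.078] [ 0.5266 -0.3481  0.0773]
191 363 377 [ 0.524 -0.33   0.073] [ 0.524 -0.372  0.077] [ 0.5234 -0.351   0.0786]
192 363 376 [ 0.521 -0.331  0.07 ] [ 0.52  -0.368  0.079] [ 0.5204 -0.3503  0.0765]
193 363 372 [ 0.518 -0.331  0.069] [ 0.517 -0.355  0.08 ] [ 0.5173 -0.3458  0.0758]
194 363 372 [ 0.515 -0.331  0.068] [ 0.513 -0.353  0.087] [ 0.514  -0.3416  0.0768]
195 365 372 [ 0.511 -0.335  0.076] [ 0.511 -0.356  0.077] [ 0.5109 -0.3454  0.0767]
```

View pics/c17.png

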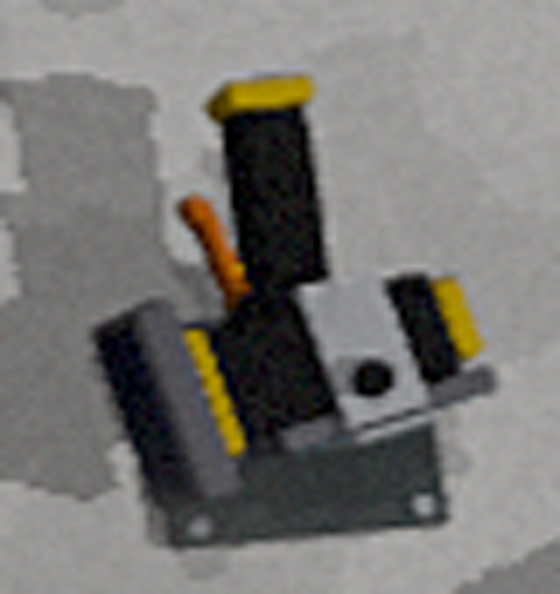

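Run:
```python
from kin import *
goto(tcp=(.555,-.346,.22),j=(.078,-.997,0))
for s in(1,-1):
    a,b,c=wrist(Rt((0,0,-1),(s*.078,-s*.997,0)),-25,20); print(s,-a,-b,-90-c)
```

```text
sym 1 rot units [ 9.61 10.31 16.9 ] j6?
  sym -1 rot units [ 10.08  -9.39 -15.05] j6?
t 31.38 tcp [0.4372 0.2793 0.2417] ->  [ 0.555 -0.346  0.22 ] | lin units [  1.963 -10.422  -0.361] | rot [ 10.08  -9.39 -15.05] n 15.0
  joints [  68.2   36.3   -7.3   19.7 -107.1  -74.3] open 0.0561 F [-0.  -0.  -0.8] dir [-0.01  -0.893 -0.449] jaw [-1.     0.013 -0.003]
1 1.2722218725854067e-14 -70.0 -240.52659354063883
-1 -3.1805546814635168e-15 -69.99999999999999 -60.52659354063879
```

```bash
python3 -m crank '[{"linear":[0,0,0.5],"rot":[0.56,-0.52,-0.84],"hand":1},{"linear":[0,-0.2,0.5],"rot":[0.56,-0.52,-0.84],"hand":1},{"linear":[0.11,-0.6,0.2],"rot":[0.56,-0.52,-0.84],"hand":1},{"linear":[0.11,-0.6,0],"rot":[0.56,-0.52,-0.84],"hand":1},{"linear":[0.11,-0.6,0],"rot":[0.56,-0.52,-0.84],"hand":1},{"linear":[0.11,-0.6,0],"rot":[0.56,-0.52,-0.84],"hand":1},{"linear":[0.11,-0.6,0],"rot":[0.56,-0.52,-0.84],"hand":1},{"linear":[0.11,-0.6,0],"rot":[0.56,-0.52,-0.84],"hand":1},{"linear":[0.11,-0.6,0],"rot":[0.56,-0.52,-0.84],"hand":1},{"linear":[0.11,-0.6,0],"rot":[0.56,-0.52,-0.84],"hand":1},{"linear":[0.11,-0.6,0],"rot":[0.56,-0.52,-0.84],"hand":1},{"linear":[0.11,-0.6,0],"rot":[0.56,-0.52,-0.84],"hand":1},{"linear":[0.11,-0.6,0],"rot":[0.56,-0.52,-0.84],"hand":1},{"linear":[0.11,-0.6,0],"rot":[0.56,-0.52,-0.84],"hand":1},{"linear":[0.11,-0.6,0],"rot":[0.56,-0.52,-0.84],"hand":1},{"linear":[0.11,-0.6,0],"rot":[0.56,-0.52,-0.84],"hand":1},{"linear":[0.11,-0.6,0],"rot":[0.56,-0.52,-0.84],"hand":1},{"linear":[0,0,0],"rot":[0,0,0],"hand":1}]'
python3 - <<'E'
from kin import *
goto(tcp=(.555,-.346,.15),j=(.078,-.997,0))
E
```

```text
clock: 33.62
tool_pos: [0.5352, -0.2846, 0.3037]
orientation: [-165.8, 87.2, -159.1]
force: [-0.4, 0.4, 0.7]
opening: 0.0877
  sym 1 rot units [ 0.81  0.29 35.55] j6?
  sym -1 rot units [ 0.19 -0.52 -0.44] j6?
t 33.62 tcp [ 0.5352 -0.2846  0.3037] ->  [ 0.555 -0.346  0.15 ] | lin units [ 0.33  -1.023 -2.561] | rot [ 0.19 -0.52 -0.44] n 0.5
  joints [ -8.7  13.1  -0.4   1.4 -78.9 -75. ] open 0.0877 F [-0.4  0.4  0.7] dir [-0.045 -0.017 -0.999] jaw [-0.116  0.993 -0.012]
```

```bash
python3 -m crank '[{"linear":[0.16,-0.5,-0.3],"rot":[0.1,-0.26,-0.22],"hand":1},{"linear":[0.15,-0.5,-0.6],"rot":[0.1,-0.26,-0.22],"hand":1},{"linear":[0,0,-0.7],"rot":[0,0,0],"hand":1},{"linear":[0,0,-0.6],"rot":[0,0,0],"hand":1},{"linear":[0,0,0],"rot":[0,0,0],"hand":1}]'
python3 - <<'E'
from kin import *
goto(tcp=(.555,-.346,.047),j=(.078,-.997,0))
s=snap('top','t18.png'); snap('side','s18.png')
E
```

```text
clock: 34.25
tool_pos: [0.554, -0.3429, 0.165]
orientation: [133.7, 89.6, 138.3]
force: [0.7, 0.8, 0.7]
opening: 0.0878
  sym 1 rot units [ 0.09 -0.08 35.98] j6?
  sym -1 rot units [-0.05 -0.05 -0.02] j6?
t 34.25 tcp [ 0.554  -0.3429  0.165 ] ->  [ 0.555 -0.346  0.047] | lin units [ 0.017 -0.051 -1.966] | rot [-0.05 -0.05 -0.02] n 0.1
  joints [-14.7  21.   -6.9  -0.2 -62.4 -70.6] open 0.0878 F [0.7 0.8 0.7] dir [-0.005  0.004 -1.   ] jaw [-0.08   0.997  0.005]
```

View pics/t18.png

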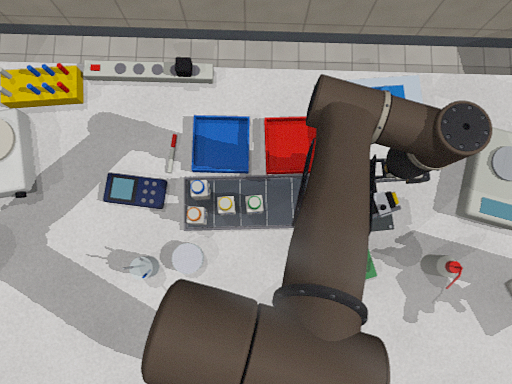

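```bash
python3 -m crank '[{"linear":[0.02,-0.05,-0.4],"rot":[0,0,0],"hand":1},{"linear":[0,0,-0.5],"rot":[0,0,0],"hand":1},{"linear":[0,0,-0.4],"rot":[0,0,0],"hand":1},{"linear":[0,0,-0.25],"rot":[0,0,0],"hand":1},{"linear":[0,0,0],"rot":[0,0,0],"hand":1}]'
python3 - <<'E'
from kin import *
goto(tcp=(.555,-.346,.047),j=(.078,-.997,0))
E
```

```text
clock: 34.98
tool_pos: [0.5651, -0.3476, 0.0857]
orientation: [-22.8, 89.0, -17.9]
force: [-0.4, -0.1, 0.5]
opening: 0.0876
  sym 1 rot units [-0.3  0.1 35.9] j6?
  sym -1 rot units [ 0.06  0.19 -0.09] j6?
t 34.98 tcp [ 0.5651 -0.3476  0.0857] ->  [ 0.555 -0.346  0.047] | lin units [-0.168  0.027 -0.646] | rot [ 0.06  0.19 -0.09] n 0.2
  joints [-14.8  25.4 -11.6   0.1 -52.  -70.3] open 0.0876 F [-0.4 -0.1  0.5] dir [ 0.017 -0.005 -1.   ] jaw [-0.086  0.996 -0.007]
```

```bash
python3 -m crank '[{"linear":[-0.16,0.03,-0.15],"rot":[0.06,0.19,-0.08],"hand":1},{"linear":[-0.01,0,-0.25],"rot":[0,0.05,0],"hand":1},{"linear":[-0.01,0,-0.2],"rot":[0,0.04,0],"hand":1},{"linear":[0,0,0],"rot":[0,0,0],"hand":1}]'
python3 - <<'E'
from kin import *
goto(tcp=(.555,-.346,.047),j=(.078,-.997,0))
E
```

```text
clock: 35.48
tool_pos: [0.5549, -0.3461, 0.05]
orientation: [-172.5, 89.7, -168.0]
force: [0.4, -0.5, 1.2]
opening: 0.0879
  sym 1 rot units [1.100e-01 2.000e-02 3.599e+01] j6?
  sym -1 rot units [ 0.01 -0.07 -0.01] j6?
t 35.48 tcp [ 0.5549 -0.3461  0.05  ] ->  [ 0.555 -0.346  0.047] | lin units [ 0.002  0.002 -0.051] | rot [ 0.01 -0.07 -0.01] n 0.1
  joints [-14.8  27.5 -13.7   0.2 -49.2 -70.8] open 0.0879 F [ 0.4 -0.5  1.2] dir [-0.006 -0.001 -1.   ] jaw [-0.079  0.997 -0.001]
```

```bash
python3 -m crank '[{"linear":[0,0,-0.03],"rot":[0,0,0],"hand":0.55},{"linear":[0,0,0],"rot":[0,0,0],"hand":0.3},{"linear":[0,0,0],"rot":[0,0,0],"hand":0.3},{"linear":[0,0,0],"rot":[0,0,0],"hand":0.3},{"linear":[0,0,0],"rot":[0,0,0],"hand":0.3}]'
python3 - <<'E'
from kin import *
goto(tcp=(.555,-.346,.047),j=(.078,-.997,0))
E
```

```text
clock: 36.1
tool_pos: [0.5574, -0.3471, 0.0487]
orientation: [-119.1, 89.8, -114.5]
force: [1.4, -30.4, -17.7]
opening: 0.0435
  sym 1 rot units [3.000e-02 6.000e-02 3.598e+01] j6?
  sym -1 rot units [ 0.04 -0.02 -0.02] j6?
t 36.1 tcp [ 0.5574 -0.3471  0.0487] ->  [ 0.555 -0.346  0.047] | lin units [-0.04   0.018 -0.029] | rot [ 0.04 -0.02 -0.02] n 0.0
  joints [-14.8  27.6 -13.7   0.3 -48.8 -70.8] open 0.0435 F [  1.4 -30.4 -17.7] dir [-0.002 -0.003 -1.   ] jaw [-0.08   0.997 -0.003]
```

```bash
python3 -m crank '[{"linear":[0,-0.03,0],"rot":[0,0,0],"hand":0.3},{"linear":[0,0,0],"rot":[0,0,0],"hand":0.3}]'
python3 - <<'E'
from h import *
o=monitor.get_obs();print(o['tool_pos'],o['force'].round(1),o['opening'])
s=snap('top','t19.png');snap('side','s19.png')
E
```

```text
clock: 36.35
tool_pos: [0.5574, -0.3487, 0.0487]
orientation: [-120.4, 89.8, -115.9]
force: [0.1, 0.6, -1.1]
opening: 0.0409
[ 0.55740731 -0.34866135  0.04865807] [ 0.1  0.6 -1.1] 0.04089747705911491
```

Opening is 40.9 mm with balanced force, so the trigger is home. I hold about two seconds, then release.

```bash
python3 -m crank '[{"linear":[0,0,0],"rot":[0,0,0],"hand":0.3},{"linear":[0,0,0],"rot":[0,0,0],"hand":0.3},{"linear":[0,0,0],"rot":[0,0,0],"hand":0.3},{"linear":[0,0,0],"rot":[0,0,0],"hand":0.3},{"linear":[0,0,0],"rot":[0,0,0],"hand":0.3},{"linear":[0,0,0],"rot":[0,0,0],"hand":0.3},{"linear":[0,0,0],"rot":[0,0,0],"hand":0.3}]';  python3 -m crank '[{"linear":[0,0,0],"rot":[0,0,0],"hand":0.3},{"linear":[0,0,0],"rot":[0,0,0],"hand":0.3},{"linear":[0,0,0],"rot":[0,0,0],"hand":0.3},{"linear":[0,0,0],"rot":[0,0,0],"hand":0.3},{"linear":[0,0,0],"rot":[0,0,0],"hand":0.3},{"linear":[0,0,0],"rot":[0,0,0],"hand":0.3},{"linear":[0,0,0],"rot":[0,0,0],"hand":0.3}]'; python3 -m crank '[{"linear":[0,0,0],"rot":[0,0,0],"hand":1},{"linear":[0,0,0],"rot":[0,0,0],"hand":1},{"linear":[0,0,0],"rot":[0,0,0],"hand":1},{"linear":[0,0,0],"rot":[0,0,0],"hand":1},{"linear":[0,0,0.4],"rot":[0,0,0],"hand":1},{"linear":[0,0,0.7],"rot":[0,0,0],"hand":1},{"linear":[0,0,0.9],"rot":[0,0,0],"hand":1},{"linear":[-0.2,0.3,0.9],"rot":[0,0,0],"hand":1},{"linear":[-0.2,0.6,0.3],"rot":[0,0,0],"hand":0.8},{"linear":[-0.2,0.8,0],"rot":[0,0,0],"hand":0.7},{"linear":[-0.2,0.8,0],"rot":[0,0,0],"hand":0.7},{"linear":[0,0.8,0],"rot":[0,0,0],"hand":0.7},{"linear":[0,0,0],"rot":[0,0,0],"hand":0.7}]'
cat > see.py <<'E'
from h import *
def see(fn):
    s=snap('top',fn+'.png');W=cloud(s);z=W[...,2];hsv=cv2.cvtColor(s['image'],cv2.COLOR_RGB2HSV).astype(int)
    c=(z>.12)&(z<.142)
    n,l,st,ce=cv2.connectedComponentsWithStats(c.astype(np.uint8))
    for i in range(1,n):
        if st[i,4]>60:
            P=W[l==i]; print(ce[i].round(0),st[i,4],P.mean(0).round(4),'hue',np.bincount(hsv[...,0][(l==i)&(hsv[...,1]>100)],minlength=180).argmax())
    return s,W
E
python3 - <<'E'
from see import *
see('t20')
goto(tcp=(.4764,.0048,.099),j=(1,0,0)); snap('side','s20.png')
E
```

```text
clock: 37.33
tool_pos: [0.5574, -0.3487, 0.0487]
orientation: [-116.2, 89.8, -111.6]
force: [0.2, 0.8, -0.8]
opening: 0.0409
clock: 38.2
tool_pos: [0.5574, -0.3487, 0.0487]
orientation: [-116.5, 89.8, -111.9]
force: [1.1, 1.1, -1.7]
opening: 0.0404
clock: 39.83
tool_pos: [0.5109, -0.1502, 0.251]
orientation: [-41.2, 89.1, -36.8]
force: [1.5, 0.6, 0.2]
opening: 0.0613
[194. 213.] 138 [0.44   0.1786 0.1309] hue 13
[446. 265.] 150 [ 0.304  -0.5496  0.1271] hue 0
  sym 1 rot units [ 2.000e-01  1.000e-02 -1.887e+01] j6?
  sym -1 rot units [-1.000e-02  1.900e-01  1.712e+01] j6?
t 39.88 tcp [ 0.5109 -0.1513  0.2509] ->  [0.4764 0.0048 0.099 ] | lin units [-0.576  2.602 -2.532] | rot [-1.000e-02  1.900e-01  1.712e+01] n 17.1
  joints [  5.1   5.7 -15.9   0.6 -67.8 -90.9] open 0.0616 F [-0.1  0.6  0.6] dir [ 0.012 -0.009 -1.   ] jaw [-0.076  0.997 -0.01 ]
```

View pics/t20.png

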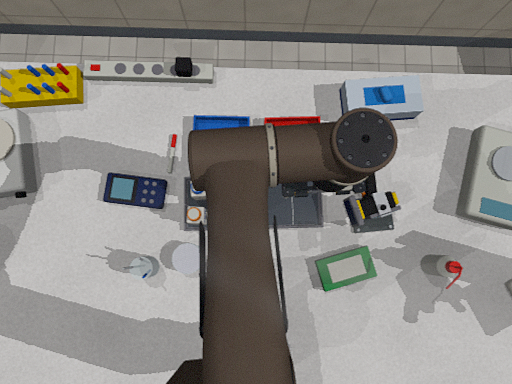

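View pics/s20.png

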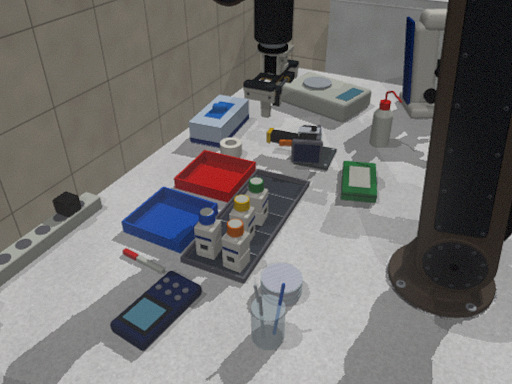

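```bash
python3 -m crank '[{"linear":[-0.15,0.6,0],"rot":[0,0.1,0],"hand":0.7},{"linear":[-0.15,0.7,0],"rot":[0,0.1,0],"hand":0.7},{"linear":[-0.15,0.7,-0.2],"rot":[0,0,0],"hand":0.7},{"linear":[-0.15,0.6,-0.3],"rot":[0,0,0],"hand":0.7},{"linear":[0,0,-0.3],"rot":[0,0,0],"hand":0.7},{"linear":[0,0,0],"rot":[0,0,0],"hand":0.7}]'
python3 - <<'E'
from see import *
goto(tcp=(.4764,.0048,.100),j=(0,1,0)); s=snap('side','s21.png')
E
```

```text
clock: 40.67
tool_pos: [0.4774, 0.0019, 0.2019]
orientation: [-111.3, 89.3, -107.5]
force: [-0.1, -0.2, 0.3]
opening: 0.0608
  sym 1 rot units [ 0.13 -0.04 -0.75] j6?
  sym -1 rot units [ 0.07  0.2  35.25] j6?
t 40.67 tcp [0.4774 0.0019 0.2019] ->  [0.4764 0.0048 0.1   ] | lin units [-0.017  0.048 -1.698] | rot [ 0.13 -0.04 -0.75] n 0.8
  joints [  24.4    2.9  -25.6    0.6  -61.9 -110.9] open 0.0608 F [-0.1 -0.2  0.3] dir [-0.004 -0.011 -1.   ] jaw [-0.066  0.998 -0.011]
```

View pics/s21.png

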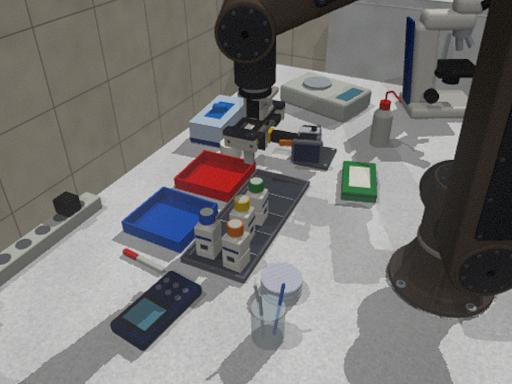

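```bash
python3 -m crank '[{"linear":[-0.02,0.05,-0.4],"rot":[0.1,0,-0.3],"hand":0.7},{"linear":[-0.02,0,-0.5],"rot":[0,0,-0.4],"hand":0.7},{"linear":[-0.02,0,-0.4],"rot":[0,0,0],"hand":0.7},{"linear":[0,0,0],"rot":[0,0,0],"hand":0.7}]'
python3 - <<'E'
from see import *
goto(tcp=(.4764,.0048,.100),j=(0,1,0)); s=snap('side','s21.png')
E
```

```text
clock: 41.22
tool_pos: [0.4788, 0.002, 0.1269]
orientation: [-15.9, 89.7, -16.0]
force: [0.2, -0.4, 0.4]
opening: 0.0616
  sym 1 rot units [0.01 0.05 0.03] j6?
  sym -1 rot units [ 8.000e-02 -2.000e-02 -3.597e+01] j6?
t 41.23 tcp [0.4788 0.002  0.1269] ->  [0.4764 0.0048 0.1   ] | lin units [-0.04   0.047 -0.449] | rot [0.01 0.05 0.03] n 0.1
  joints [  24.     7.2  -31.7    0.2  -50.9 -114.3] open 0.0616 F [ 0.2 -0.4  0.4] dir [ 0.004 -0.001 -1.   ] jaw [ 0.003  1.    -0.001]
```

```bash
python3 -m crank '[{"linear":[-0.04,0.05,-0.25],"rot":[0,0.05,0],"hand":0.7},{"linear":[0,0,-0.2],"rot":[0,0,0],"hand":0.7},{"linear":[0,0,0],"rot":[0,0,0],"hand":0.2},{"linear":[0,0,0],"rot":[0,0,0],"hand":0.2},{"linear":[0,0,0],"rot":[0,0,0],"hand":0.2},{"linear":[0,0,0],"rot":[0,0,0],"hand":0.2},{"linear":[0,0,0.3],"rot":[0,0,0],"hand":0.2},{"linear":[0,0,0.5],"rot":[0,0,0],"hand":0.2},{"linear":[0,0,0.7],"rot":[0,0,0],"hand":0.2},{"linear":[0,0,0],"rot":[0,0,0],"hand":0.2}]'
python3 - <<'E'
from see import *
goto(tcp=(.673,.075,.19),j=(0,1,0)); s=snap('side','s22.png')
E
```

```text
clock: 42.52
tool_pos: [0.4782, 0.0054, 0.1944]
orientation: [0.3, 89.8, 0.1]
force: [0.5, -0.4, -2.1]
opening: 0.0371
  sym 1 rot units [-0.    0.05  0.03] j6?
  sym -1 rot units [  0.07   0.   -35.97] j6?
t 42.52 tcp [0.4782 0.0054 0.1944] ->  [0.673 0.075 0.19 ] | lin units [ 3.246  1.16  -0.074] | rot [-0.    0.05  0.03] n 0.0
  joints [ 2.440e+01  3.100e+00 -2.630e+01  1.000e-01 -6.040e+01 -1.146e+02] open 0.0371 F [ 0.5 -0.4 -2.1] dir [ 0.004  0.    -1.   ] jaw [0.003 1.    0.   ]
```

View pics/s22.png

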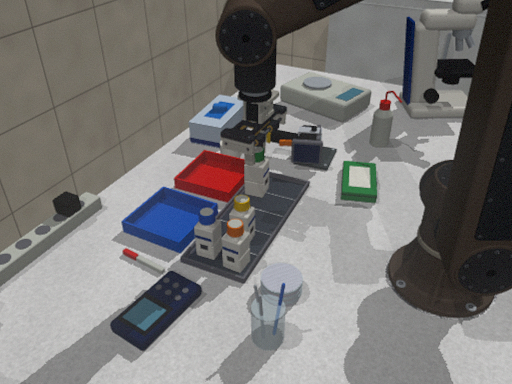

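```bash
python3 -m crank '[{"linear":[0.4,0.15,0],"rot":[0,0,0],"hand":0.2},{"linear":[0.6,0.22,0],"rot":[0,0,0],"hand":0.2},{"linear":[0.6,0.22,0],"rot":[0,0,0],"hand":0.2},{"linear":[0.6,0.22,0],"rot":[0,0,0],"hand":0.2},{"linear":[0.6,0.22,0],"rot":[0,0,0],"hand":0.2},{"linear":[0.4,0.13,0],"rot":[0,0,0],"hand":0.2},{"linear":[0,0,0],"rot":[0,0,0],"hand":0.2},{"linear":[0,0,0],"rot":[0,0,0],"hand":0.2}]'
python3 - <<'E'
from see import *
goto(tcp=(.673,.075,.10),j=(0,1,0))
E
```

```text
clock: 43.58
tool_pos: [0.6671, 0.0754, 0.178]
orientation: [-167.9, 88.9, -168.3]
force: [0.4, -0.8, -2.5]
opening: 0.0374
  sym 1 rot units [ 0.04 -0.21  0.06] j6?
  sym -1 rot units [ -0.33  -0.07 -35.94] j6?
t 43.58 tcp [0.6671 0.0754 0.178 ] ->  [0.673 0.075 0.1  ] | lin units [ 0.099 -0.007 -1.301] | rot [ 0.04 -0.21  0.06] n 0.2
  joints [  22.9   22.6   -2.5   -0.2  -65.9 -113.1] open 0.0374 F [ 0.4 -0.8 -2.5] dir [-0.019 -0.004 -1.   ] jaw [ 0.005  1.    -0.004]
```

```bash
python3 -m crank '[{"linear":[0.09,0,-0.3],"rot":[0,-0.2,0],"hand":0.2},{"linear":[0,0,-0.35],"rot":[0,0,0],"hand":0.2},{"linear":[0,0,-0.3],"rot":[0,0,0],"hand":0.2},{"linear":[0,0,0],"rot":[0,0,0],"hand":0.2}]'
python3 - <<'E'
from see import *
goto(tcp=(.673,.075,.10),j=(0,1,0))
E
```

```text
clock: 44.08
tool_pos: [0.6685, 0.0741, 0.1189]
orientation: [-128.0, 89.7, -128.4]
force: [0.1, -0.3, -1.4]
opening: 0.0375
  sym 1 rot units [ 0.04 -0.03  0.07] j6?
  sym -1 rot units [ -0.05  -0.07 -35.93] j6?
t 44.08 tcp [0.6685 0.0741 0.1189] ->  [0.673 0.075 0.1  ] | lin units [ 0.075  0.015 -0.315] | rot [ 0.04 -0.03  0.07] n 0.1
  joints [  23.    25.    -7.3    0.2  -57.9 -113.4] open 0.0375 F [ 0.1 -0.3 -1.4] dir [-0.003 -0.004 -1.   ] jaw [ 0.006  1.    -0.004]
```

```bash
python3 -m crank '[{"linear":[0.05,0.01,-0.15],"rot":[0,0,0],"hand":0.2},{"linear":[0,0,-0.1],"rot":[0,0,0],"hand":0.2},{"linear":[0,0,-0.05],"rot":[0,0,0],"hand":0.2},{"linear":[0,0,0],"rot":[0,0,0],"hand":0.2}]'
python3 - <<'E'
from see import *
goto(tcp=(.673,.075,.10),j=(0,1,0))
E
```

```text
clock: 44.58
tool_pos: [0.6725, 0.0748, 0.1027]
orientation: [-78.2, 89.8, -78.5]
force: [0.6, -0.2, -1.8]
opening: 0.0375
  sym 1 rot units [0.03 0.01 0.07] j6?
  sym -1 rot units [ 1.000e-02 -5.000e-02 -3.593e+01] j6?
t 44.58 tcp [0.6725 0.0748 0.1027] ->  [0.673 0.075 0.1  ] | lin units [ 0.009  0.003 -0.044] | rot [0.03 0.01 0.07] n 0.1
  joints [  22.9   26.    -8.     0.2  -56.  -113.4] open 0.0375 F [ 0.6 -0.2 -1.8] dir [ 0.001 -0.003 -1.   ] jaw [ 0.006  1.    -0.003]
```

```bash
python3 -m crank '[{"linear":[0,0,-0.06],"rot":[0,0,0],"hand":0.2},{"linear":[0,0,0],"rot":[0,0,0],"hand":0.2}]';python3 -m crank '[{"linear":[0,0,-0.06],"rot":[0,0,0],"hand":0.2},{"linear":[0,0,0],"rot":[0,0,0],"hand":0.2}]'
python3 - <<'E'
from see import *
s,W=see('t23')
E
```

```text
clock: 44.82
tool_pos: [0.6745, 0.075, 0.1035]
orientation: [-24.0, 89.6, -24.2]
force: [-0.3, 0.2, -2.1]
opening: 0.0374
clock: 45.08
tool_pos: [0.6761, 0.0753, 0.1026]
orientation: [-13.1, 89.4, -13.3]
force: [0.3, -0.2, -2.6]
opening: 0.0375
[197. 186.] 136 [0.5195 0.1715 0.1311] hue 108
[225. 203.] 136 [0.4718 0.0893 0.131 ] hue 24
[195. 213.] 113 [0.4403 0.1755 0.1306] hue 14
[446. 266.] 145 [ 0.3038 -0.55    0.1272] hue 2
```

```bash
python3 -m crank '[{"linear":[0,0,-0.05],"rot":[0,-0.1,0],"hand":0.2},{"linear":[0,0,0],"rot":[0,0,0],"hand":0.4},{"linear":[0,0,0],"rot":[0,0,0],"hand":0.6},{"linear":[0,0,0],"rot":[0,0,0],"hand":0.7},{"linear":[0,0,0.3],"rot":[0,0,0],"hand":0.7},{"linear":[0,0,0.6],"rot":[0,0,0],"hand":0.7},{"linear":[-0.3,0,0.6],"rot":[0,0,0],"hand":0.7},{"linear":[-0.6,0,0],"rot":[0,0,0],"hand":0.7},{"linear":[-0.6,0,0],"rot":[0,0,0],"hand":0.7},{"linear":[-0.6,0,0],"rot":[0,0,0],"hand":0.7},{"linear":[-0.6,0.1,0],"rot":[0,0,0],"hand":0.7},{"linear":[-0.5,0.1,0],"rot":[0,0,0],"hand":0.7},{"linear":[0,0,0],"rot":[0,0,0],"hand":0.7}]'
python3 - <<'E'
from see import *
s,W=see('t24')
snap('side','s24.png')
goto(tcp=(.4718,.0893,.10),j=(0,1,0))
E
```

```text
clock: 46.75
tool_pos: [0.4821, 0.087, 0.203]
orientation: [-0.7, 88.3, -0.9]
force: [-0.5, 0.2, 0.4]
opening: 0.0614
[233. 135.] 132 [0.6738 0.0736 0.1312] hue 69
[446. 266.] 145 [ 0.3033 -0.5502  0.1271] hue 1
[243. 353.] 103 [0.0576 0.0287 0.129 ] hue 23
  sym 1 rot units [0.01 0.34 0.03] j6?
  sym -1 rot units [ 5.400e-01 -1.000e-02 -3.596e+01] j6?
t 46.85 tcp [0.4838 0.0871 0.2027] ->  [0.4718 0.0893 0.1   ] | lin units [-0.2    0.036 -1.712] | rot [0.01 0.34 0.03] n 0.3
  joints [  34.     3.   -25.6    1.1  -60.  -124.7] open 0.0614 F [ 0.6 -0.2 -0.1] dir [ 0.03  -0.001 -1.   ] jaw [ 0.003  1.    -0.001]
```

View pics/s24.png

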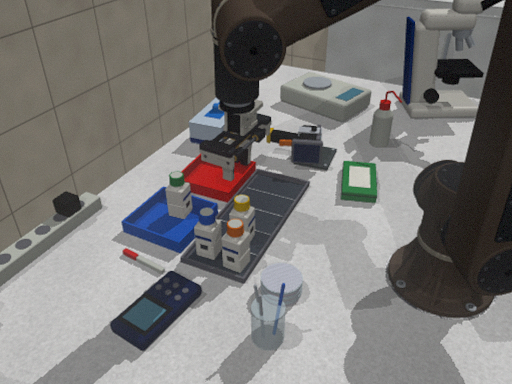

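```bash
python3 -m crank '[{"linear":[-0.2,0.04,-0.3],"rot":[0,0.34,0],"hand":0.7},{"linear":[-0.03,0,-0.5],"rot":[0,0.05,0],"hand":0.7},{"linear":[-0.03,0,-0.4],"rot":[0,0.05,0],"hand":0.7},{"linear":[0,0,0],"rot":[0,0,0],"hand":0.7}]'
python3 - <<'E'
from see import *
goto(tcp=(.4718,.0893,.10),j=(0,1,0))
E
```

```text
clock: 47.35
tool_pos: [0.4676, 0.0893, 0.1262]
orientation: [-173.1, 89.1, -173.4]
force: [0.3, -0.2, -0.2]
opening: 0.0617
  sym 1 rot units [ 0.02 -0.18  0.06] j6?
  sym -1 rot units [-2.800e-01 -3.000e-02 -3.593e+01] j6?
t 47.35 tcp [0.4676 0.0893 0.1262] ->  [0.4718 0.0893 0.1   ] | lin units [ 0.07   0.    -0.436] | rot [ 0.02 -0.18  0.06] n 0.2
  joints [  34.2    7.7  -30.9   -0.5  -52.2 -124.2] open 0.0617 F [ 0.3 -0.2 -0.2] dir [-0.015 -0.002 -1.   ] jaw [ 0.006  1.    -0.002]
```

```bash
python3 -m crank '[{"linear":[0.07,0,-0.22],"rot":[0,-0.18,0],"hand":0.7},{"linear":[0,0,-0.18],"rot":[0,0,0],"hand":0.7},{"linear":[0,0,0],"rot":[0,0,0],"hand":0.2},{"linear":[0,0,0],"rot":[0,0,0],"hand":0.2},{"linear":[0,0,0],"rot":[0,0,0],"hand":0.2},{"linear":[0,0,0],"rot":[0,0,0],"hand":0.2}]'; python3 -m crank '[{"linear":[0,0,0.3],"rot":[0,0,0],"hand":0.2},{"linear":[0,0,0.5],"rot":[0,0,0],"hand":0.2},{"linear":[0,0,0.8],"rot":[0,0,0],"hand":0.2},{"linear":[0,0,0],"rot":[0,0,0],"hand":0.2}]'
python3 - <<'E'
from see import *
goto(tcp=(.673,.155,.2),j=(0,1,0))
E
```

```text
clock: 48.1
tool_pos: [0.4736, 0.0897, 0.103]
orientation: [-79.0, 89.9, -79.4]
force: [0.4, -0.4, -2.0]
opening: 0.0373
clock: 48.6
tool_pos: [0.4723, 0.0892, 0.2015]
orientation: [-122.4, 89.8, -122.8]
force: [-0.4, -0.1, -2.8]
opening: 0.0376
  sym 1 rot units [ 0.03 -0.02  0.08] j6?
  sym -1 rot units [-3.000e-02 -4.000e-02 -3.592e+01] j6?
t 48.6 tcp [0.4723 0.0892 0.2015] ->  [0.673 0.155 0.2  ] | lin units [ 3.345  1.097 -0.025] | rot [ 0.03 -0.02  0.08] n 0.1
  joints [ 3.430e+01  3.200e+00 -2.520e+01  1.000e-01 -6.180e+01 -1.247e+02] open 0.0376 F [-0.4 -0.1 -2.8] dir [-0.002 -0.002 -1.   ] jaw [ 0.007  1.    -0.002]
```

```bash
python3 -m crank '[{"linear":[0.1,0,0.6],"rot":[0,0,0],"hand":0.2},{"linear":[0.4,0.1,0.3],"rot":[0,0,0],"hand":0.2},{"linear":[0.6,0.2,0],"rot":[0,0,0],"hand":0.2},{"linear":[0.6,0.25,0],"rot":[0,0,0],"hand":0.2},{"linear":[0.6,0.25,0],"rot":[0,0,0],"hand":0.2},{"linear":[0.6,0.25,0],"rot":[0,0,0],"hand":0.2},{"linear":[0.4,0.05,0],"rot":[0,0,0],"hand":0.2},{"linear":[0,0,0],"rot":[0,0,0],"hand":0.2},{"linear":[0,0,0],"rot":[0,0,0],"hand":0.2}]'
python3 - <<'E'
from see import *
goto(tcp=(.673,.155,.103),j=(0,1,0))
E
```

```text
clock: 49.72
tool_pos: [0.6709, 0.1562, 0.2472]
orientation: [-164.7, 89.2, -165.1]
force: [0.3, -0.1, -2.5]
opening: 0.0374
  sym 1 rot units [ 0.04 -0.16  0.09] j6?
  sym -1 rot units [ -0.26  -0.07 -35.91] j6?
t 49.73 tcp [0.6709 0.1562 0.2472] ->  [0.673 0.155 0.103] | lin units [ 0.036 -0.021 -2.403] | rot [ 0.04 -0.16  0.09] n 0.2
  joints [  29.2   21.8    5.3   -0.2  -74.3 -119.5] open 0.0374 F [ 0.3 -0.1 -2.5] dir [-0.014 -0.004 -1.   ] jaw [ 0.008  1.    -0.004]
```

```bash
python3 -m crank '[{"linear":[0.03,-0.02,-0.4],"rot":[0,-0.15,0],"hand":0.2},{"linear":[0,0,-0.6],"rot":[0,0,0],"hand":0.2},{"linear":[0,0,-0.6],"rot":[0,0,0],"hand":0.2},{"linear":[0,0,-0.35],"rot":[0,0,0],"hand":0.2},{"linear":[0,0,0],"rot":[0,0,0],"hand":0.2}]'
python3 - <<'E'
from see import *
goto(tcp=(.673,.155,.103),j=(0,1,0))
E
```

```text
clock: 50.35
tool_pos: [0.6683, 0.1541, 0.1286]
orientation: [-89.1, 89.9, -89.6]
force: [0.1, 0.1, -1.1]
opening: 0.0377
  sym 1 rot units [0.03 0.   0.08] j6?
  sym -1 rot units [  0.    -0.04 -35.92] j6?
t 50.35 tcp [0.6683 0.1541 0.1286] ->  [0.673 0.155 0.103] | lin units [ 0.078  0.015 -0.426] | rot [0.03 0.   0.08] n 0.1
  joints [ 2.930e+01  2.550e+01 -5.000e+00  1.000e-01 -5.950e+01 -1.198e+02] open 0.0377 F [ 0.1  0.1 -1.1] dir [ 0.    -0.002 -1.   ] jaw [ 0.007  1.    -0.002]
```

```bash
python3 -m crank '[{"linear":[0.06,0.01,-0.2],"rot":[0,0,0],"hand":0.2},{"linear":[0,0,-0.15],"rot":[0,0,0],"hand":0.2},{"linear":[0,0,-0.08],"rot":[0,0,0],"hand":0.2},{"linear":[0,0,0],"rot":[0,0,0],"hand":0.2}]'
python3 - <<'E'
from see import *
goto(tcp=(.673,.155,.103),j=(0,1,0))
E
```

```text
clock: 50.85
tool_pos: [0.6731, 0.1553, 0.1044]
orientation: [-7.2, 89.8, -7.6]
force: [-0.1, -1.0, -1.7]
opening: 0.0373
  sym 1 rot units [0.01 0.05 0.08] j6?
  sym -1 rot units [ 7.000e-02 -1.000e-02 -3.592e+01] j6?
t 50.85 tcp [0.6731 0.1553 0.1044] ->  [0.673 0.155 0.103] | lin units [-0.001 -0.005 -0.024] | rot [0.01 0.05 0.08] n 0.1
  joints [  29.2   27.    -6.     0.2  -56.8 -119.7] open 0.0373 F [-0.1 -1.  -1.7] dir [ 0.004 -0.001 -1.   ] jaw [ 0.007  1.    -0.001]
```

```bash
python3 -m crank '[{"linear":[0,0,-0.03],"rot":[0,0,0],"hand":0.2},{"linear":[0,0,0],"rot":[0,0,0],"hand":0.4},{"linear":[0,0,0],"rot":[0,0,0],"hand":0.6},{"linear":[0,0,0],"rot":[0,0,0],"hand":0.66},{"linear":[0,0,0.3],"rot":[0,0,0],"hand":0.66},{"linear":[0,0,0.6],"rot":[0,0,0],"hand":0.66},{"linear":[-0.3,0,0.6],"rot":[0,0,0],"hand":0.7},{"linear":[-0.6,0,0],"rot":[0,0,0],"hand":0.7},{"linear":[-0.6,0.1,0],"rot":[0,0,0],"hand":0.7},{"linear":[-0.6,0.1,0],"rot":[0,0,0],"hand":0.7},{"linear":[-0.3,0.1,0],"rot":[0,0,0],"hand":0.7},{"linear":[0,0,0],"rot":[0,0,0],"hand":0.7},{"linear":[0,0,0],"rot":[0,0,0],"hand":0.7}]'
python3 - <<'E'
from see import *
s,W=see('t25')
snap('side','s25.png')
goto(tcp=(.5195,.1715,.103),j=(0,1,0))
E
```

```text
clock: 52.48
tool_pos: [0.5302, 0.1747, 0.2089]
orientation: [16.1, 88.9, 15.8]
force: [0.2, -0.0, 0.0]
opening: 0.0609
[205. 135.] 137 [0.6713 0.1548 0.1309] hue 24
[232. 135.] 130 [0.6739 0.0736 0.1316] hue 69
[197. 188.] 76 [0.5131 0.1728 0.1309] hue 109
[194. 213.] 138 [0.4401 0.1786 0.131 ] hue 13
[446. 265.] 146 [ 0.3044 -0.5497  0.127 ] hue 2
[242. 354.] 103 [0.0555 0.0325 0.1281] hue 14
  sym 1 rot units [-0.06  0.21  0.07] j6?
  sym -1 rot units [  0.33   0.09 -35.93] j6?
t 52.58 tcp [0.5303 0.1745 0.2084] ->  [0.5195 0.1715 0.103 ] | lin units [-0.179 -0.05  -1.756] | rot [-0.06  0.21  0.07] n 0.2
  joints [  38.6    9.7  -16.9    0.5  -62.5 -129.2] open 0.0613 F [ 0.8  0.1 -0.2] dir [ 0.019  0.005 -1.   ] jaw [0.006 1.    0.005]
```

View pics/s25.png

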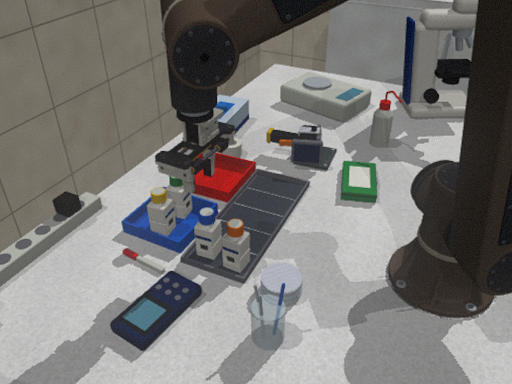

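```bash
python3 -m crank '[{"linear":[-0.18,-0.05,-0.3],"rot":[-0.06,0.2,0],"hand":0.7},{"linear":[-0.02,0,-0.5],"rot":[0,0.03,0],"hand":0.7},{"linear":[-0.02,0,-0.4],"rot":[0,0.03,0],"hand":0.7},{"linear":[0,0,-0.1],"rot":[0,0,0],"hand":0.7},{"linear":[0,0,0],"rot":[0,0,0],"hand":0.7}]'
python3 - <<'E'
from see import *
goto(tcp=(.5195,.1715,.103),j=(0,1,0))
E
```

```text
clock: 53.2
tool_pos: [0.5158, 0.1692, 0.1237]
orientation: [-159.1, 89.3, -159.6]
force: [0.4, -0.6, 0.3]
opening: 0.0613
  sym 1 rot units [ 0.05 -0.13  0.11] j6?
  sym -1 rot units [ -0.2   -0.08 -35.89] j6?
t 53.2 tcp [0.5158 0.1692 0.1237] ->  [0.5195 0.1715 0.103 ] | lin units [ 0.062  0.038 -0.345] | rot [ 0.05 -0.13  0.11] n 0.1
  joints [  38.7   13.9  -23.4   -0.3  -53.4 -129.1] open 0.0613 F [ 0.4 -0.6  0.3] dir [-0.011 -0.004 -1.   ] jaw [ 0.009  1.    -0.004]
```

```bash
python3 -m crank '[{"linear":[0.06,0.04,-0.18],"rot":[0,-0.12,0],"hand":0.7},{"linear":[0,0,-0.14],"rot":[0,0,0],"hand":0.7},{"linear":[0,0,0],"rot":[0,0,0],"hand":0.2},{"linear":[0,0,0],"rot":[0,0,0],"hand":0.2},{"linear":[0,0,0],"rot":[0,0,0],"hand":0.2},{"linear":[0,0,0],"rot":[0,0,0],"hand":0.2}]'; python3 -m crank '[{"linear":[0,0,0.3],"rot":[0,0,0],"hand":0.2},{"linear":[0,0,0.5],"rot":[0,0,0],"hand":0.2},{"linear":[0,0,0.8],"rot":[0,0,0],"hand":0.2},{"linear":[0,0,0.8],"rot":[0,0,0],"hand":0.2},{"linear":[0,0,0],"rot":[0,0,0],"hand":0.2}]'
python3 - <<'E'
from see import *
goto(tcp=(.677,-.157,.25),j=(0,1,0))
E
```

```text
clock: 53.95
tool_pos: [0.5205, 0.1725, 0.105]
orientation: [-49.0, 89.8, -49.5]
force: [-0.1, -0.9, -2.2]
opening: 0.0374
clock: 54.58
tool_pos: [0.5186, 0.1712, 0.2521]
orientation: [-105.7, 89.8, -106.2]
force: [1.3, -0.4, -2.5]
opening: 0.0374
  sym 1 rot units [ 0.05 -0.01  0.11] j6?
  sym -1 rot units [-2.000e-02 -7.000e-02 -3.589e+01] j6?
t 54.58 tcp [0.5186 0.1712 0.2521] ->  [ 0.677 -0.157  0.25 ] | lin units [ 2.641 -5.47  -0.035] | rot [ 0.05 -0.01  0.11] n 0.1
  joints [  38.9    7.6  -13.4    0.2  -69.3 -129.6] open 0.0374 F [ 1.3 -0.4 -2.5] dir [-0.001 -0.004 -1.   ] jaw [ 0.01   1.    -0.004]
```

```bash
python3 -m crank '[{"linear":[0,-0.3,0],"rot":[0,0,0],"hand":0.2},{"linear":[0,-0.6,0],"rot":[0,0,0],"hand":0.2},{"linear":[0.1,-0.7,0],"rot":[0,0,0],"hand":0.2},{"linear":[0.1,-0.7,0],"rot":[0,0,0],"hand":0.2},{"linear":[0.3,-0.7,0],"rot":[0,0,0],"hand":0.2},{"linear":[0.5,-0.7,0],"rot":[0,0,0],"hand":0.2},{"linear":[0.5,-0.6,0],"rot":[0,0,0],"hand":0.2},{"linear":[0.5,-0.6,0],"rot":[0,0,0],"hand":0.2},{"linear":[0.5,-0.5,0],"rot":[0,0,0],"hand":0.2},{"linear":[0.2,-0.1,0],"rot":[0,0,0],"hand":0.2},{"linear":[0,0,0],"rot":[0,0,0],"hand":0.2},{"linear":[0,0,0],"rot":[0,0,0],"hand":0.2}]'
python3 - <<'E'
from see import *
goto(tcp=(.677,-.157,.25),j=(0,1,0))
E
```

```text
clock: 56.08
tool_pos: [0.6724, -0.1774, 0.2353]
orientation: [-169.2, 88.5, -169.9]
force: [-1.2, -0.2, -1.5]
opening: 0.0374
  sym 1 rot units [ 0.06 -0.3   0.13] j6?
  sym -1 rot units [ -0.47  -0.09 -35.87] j6?
t 56.08 tcp [ 0.6724 -0.1774  0.2353] ->  [ 0.677 -0.157  0.25 ] | lin units [0.077 0.34  0.245] | rot [ 0.06 -0.3   0.13] n 0.3
  joints [  1.4  23.1   5.5   0.2 -74.  -92.1] open 0.0374 F [-1.2 -0.2 -1.5] dir [-0.026 -0.005 -1.   ] jaw [ 0.011  1.    -0.005]
```

```bash
python3 -m crank '[{"linear":[0.07,0.34,-0.1],"rot":[0.05,-0.3,0.1],"hand":0.2},{"linear":[0,0,-0.4],"rot":[0,0,0],"hand":0.2},{"linear":[0,0,-0.6],"rot":[0,0,0],"hand":0.2},{"linear":[0,0,-0.6],"rot":[0,0,0],"hand":0.2},{"linear":[0,0,-0.2],"rot":[0,0,0],"hand":0.2},{"linear":[0,0,0],"rot":[0,0,0],"hand":0.2}]'
python3 - <<'E'
from see import *
goto(tcp=(.677,-.157,.105),j=(0,1,0))
E
```

```text
clock: 56.82
tool_pos: [0.6737, -0.151, 0.1235]
orientation: [2.1, 89.7, 2.4]
force: [0.2, -0.3, -1.5]
opening: 0.0374
  sym 1 rot units [-0.    0.07 -0.05] j6?
  sym -1 rot units [-0.11 -0.   35.95] j6?
t 56.83 tcp [ 0.6737 -0.151   0.1235] ->  [ 0.677 -0.157  0.105] | lin units [ 0.055 -0.1   -0.308] | rot [-0.    0.07 -0.05] n 0.1
  joints [  3.5  25.9  -5.    0.  -58.7 -93.3] open 0.0374 F [ 0.2 -0.3 -1.5] dir [ 0.006  0.    -1.   ] jaw [-0.004  1.     0.   ]
```

```bash
python3 -m crank '[{"linear":[0.04,-0.1,-0.14],"rot":[0,0.07,0],"hand":0.2},{"linear":[0,0,-0.1],"rot":[0,0,0],"hand":0.2},{"linear":[0,0,-0.05],"rot":[0,0,0],"hand":0.2},{"linear":[0,0,0],"rot":[0,0,0],"hand":0.2}]'
python3 - <<'E'
from see import *
goto(tcp=(.677,-.157,.105),j=(0,1,0))
E
```

```text
clock: 57.32
tool_pos: [0.6783, -0.1575, 0.1089]
orientation: [-2.3, 89.7, -2.0]
force: [-0.1, 0.1, -1.9]
opening: 0.0373
  sym 1 rot units [ 0.    0.06 -0.06] j6?
  sym -1 rot units [-0.09  0.   35.94] j6?
t 57.33 tcp [ 0.6783 -0.1575  0.1089] ->  [ 0.677 -0.157  0.105] | lin units [-0.021  0.009 -0.065] | rot [ 0.    0.06 -0.06] n 0.1
  joints [  2.9  27.2  -5.    0.  -57.5 -92.7] open 0.0373 F [-0.1  0.1 -1.9] dir [ 0.005 -0.    -1.   ] jaw [-0.005  1.    -0.   ]
```

```bash
python3 -m crank '[{"linear":[-0.02,0,-0.08],"rot":[0,0.05,0],"hand":0.2},{"linear":[0,0,-0.04],"rot":[0,0,0],"hand":0.2},{"linear":[0,0,0],"rot":[0,0,0],"hand":0.2}]'
python3 - <<'E'
from see import *
goto(tcp=(.677,-.157,.105),j=(0,1,0))
E
```

```text
clock: 57.7
tool_pos: [0.6789, -0.1573, 0.1055]
orientation: [-8.9, 89.7, -8.5]
force: [-0.8, -0.2, -3.4]
opening: 0.0376
  sym 1 rot units [ 0.01  0.06 -0.07] j6?
  sym -1 rot units [-1.000e-01  2.000e-02  3.593e+01] j6?
t 57.7 tcp [ 0.6789 -0.1573  0.1055] ->  [ 0.677 -0.157  0.105] | lin units [-0.032  0.004 -0.008] | rot [ 0.01  0.06 -0.07] n 0.1
  joints [  3.   27.4  -5.2   0.1 -57.1 -92.7] open 0.0376 F [-0.8 -0.2 -3.4] dir [ 0.006 -0.001 -1.   ] jaw [-0.006  1.    -0.001]
```

Release, then go back for the orange one.

```bash
python3 -m crank '[{"linear":[0,0,0],"rot":[0,0,0],"hand":0.4},{"linear":[0,0,0],"rot":[0,0,0],"hand":0.6},{"linear":[0,0,0],"rot":[0,0,0],"hand":0.66},{"linear":[0,0,0.3],"rot":[0,0,0],"hand":0.66},{"linear":[0,0,0.6],"rot":[0,0,0],"hand":0.66},{"linear":[-0.3,0,0.8],"rot":[0,0,0],"hand":0.7},{"linear":[-0.5,0.3,0.3],"rot":[0,0,0],"hand":0.7},{"linear":[-0.6,0.6,0],"rot":[0,0,0],"hand":0.7},{"linear":[-0.6,0.7,0],"rot":[0,0,0],"hand":0.7},{"linear":[-0.6,0.7,0],"rot":[0,0,0],"hand":0.7},{"linear":[-0.5,0.7,0],"rot":[0,0,0],"hand":0.7},{"linear":[-0.3,0.7,0],"rot":[0,0,0],"hand":0.7},{"linear":[-0.1,0.7,0],"rot":[0,0,0],"hand":0.7},{"linear":[-0.1,0.6,0],"rot":[0,0,0],"hand":0.7},{"linear":[0,0,0],"rot":[0,0,0],"hand":0.7},{"linear":[0,0,0],"rot":[0,0,0],"hand":0.7}]'
python3 - <<'E'
from see import *
s,W=see('t26')
snap('side','s26.png')
goto(tcp=(.4401,.1786,.103),j=(0,1,0))
E
```

```text
clock: 59.7
tool_pos: [0.4589, 0.1492, 0.247]
orientation: [11.5, 88.4, 11.9]
force: [-0.9, -0.2, 1.2]
opening: 0.0619
[205. 135.] 137 [0.6714 0.1548 0.1311] hue 24
[232. 135.] 130 [0.674  0.0737 0.1312] hue 67
[310. 136.] 134 [ 0.6772 -0.1565  0.131 ] hue 111
[446. 266.] 150 [ 0.303  -0.5493  0.1276] hue 1
[240. 354.] 98 [0.0542 0.0356 0.1286] hue 17
  sym 1 rot units [-0.06  0.3  -0.07] j6?
  sym -1 rot units [-0.47 -0.1  35.93] j6?
t 59.8 tcp [0.4591 0.1487 0.2467] ->  [0.4401 0.1786 0.103 ] | lin units [-0.316  0.498 -2.395] | rot [-0.06  0.3  -0.07] n 0.3
  joints [  42.     0.3  -22.4    0.9  -66.  -132. ] open 0.0611 F [ 0.5 -0.2 -1. ] dir [ 0.026  0.005 -1.   ] jaw [-0.006  1.     0.005]
```

View pics/s26.png

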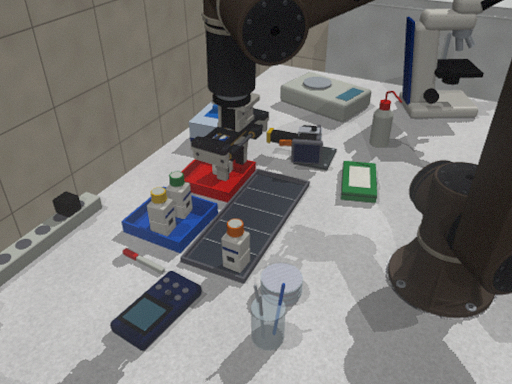

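```bash
python3 -m crank '[{"linear":[-0.2,0.3,-0.3],"rot":[-0.06,0.3,0],"hand":0.7},{"linear":[-0.12,0.2,-0.4],"rot":[0,0.03,0],"hand":0.7},{"linear":[0,0,-0.5],"rot":[0,0.03,0],"hand":0.7},{"linear":[0,0,-0.5],"rot":[0,0,0],"hand":0.7},{"linear":[0,0,-0.1],"rot":[0,0,0],"hand":0.7},{"linear":[0,0,0],"rot":[0,0,0],"hand":0.7}]'
python3 - <<'E'
from see import *
goto(tcp=(.4401,.1786,.103),j=(0,1,0))
E
```

```text
clock: 60.55
tool_pos: [0.4375, 0.1781, 0.133]
orientation: [-168.5, 89.3, -168.6]
force: [0.4, 0.3, 0.7]
opening: 0.0614
  sym 1 rot units [ 0.03 -0.13  0.01] j6?
  sym -1 rot units [ -0.21  -0.04 -35.99] j6?
t 60.55 tcp [0.4375 0.1781 0.133 ] ->  [0.4401 0.1786 0.103 ] | lin units [ 0.043  0.009 -0.501] | rot [ 0.03 -0.13  0.01] n 0.1
  joints [  45.8    6.8  -31.    -0.5  -52.8 -135.5] open 0.0614 F [0.4 0.3 0.7] dir [-0.012 -0.002 -1.   ] jaw [ 0.001  1.    -0.002]
```

```bash
python3 -m crank '[{"linear":[0.04,0.01,-0.25],"rot":[0,-0.12,0],"hand":0.7},{"linear":[0,0,-0.2],"rot":[0,0,0],"hand":0.7},{"linear":[0,0,-0.05],"rot":[0,0,0],"hand":0.7},{"linear":[0,0,0],"rot":[0,0,0],"hand":0.2},{"linear":[0,0,0],"rot":[0,0,0],"hand":0.2},{"linear":[0,0,0],"rot":[0,0,0],"hand":0.2},{"linear":[0,0,0],"rot":[0,0,0],"hand":0.2}]'; python3 -m crank '[{"linear":[0,0,0.3],"rot":[0,0,0],"hand":0.2},{"linear":[0,0,0.5],"rot":[0,0,0],"hand":0.2},{"linear":[0,0,0.8],"rot":[0,0,0],"hand":0.2},{"linear":[0,0,0.8],"rot":[0,0,0],"hand":0.2},{"linear":[0,0,0],"rot":[0,0,0],"hand":0.2}]'
python3 - <<'E'
from see import *
goto(tcp=(.676,-.077,.25),j=(0,1,0))
E
```

```text
clock: 61.42
tool_pos: [0.4421, 0.1804, 0.1062]
orientation: [25.2, 89.8, 25.1]
force: [0.4, -0.8, -2.0]
opening: 0.0376
clock: 62.05
tool_pos: [0.4406, 0.1791, 0.2538]
orientation: [-23.4, 89.9, -23.5]
force: [0.2, 0.5, -1.5]
opening: 0.0375
  sym 1 rot units [0.   0.01 0.02] j6?
  sym -1 rot units [ 2.000e-02 -1.000e-02 -3.598e+01] j6?
t 62.05 tcp [0.4406 0.1791 0.2538] ->  [ 0.676 -0.077  0.25 ] | lin units [ 3.923 -4.268 -0.063] | rot [0.   0.01 0.02] n 0.0
  joints [ 4.590e+01  3.000e-01 -2.100e+01  1.000e-01 -6.860e+01 -1.361e+02] open 0.0375 F [ 0.2  0.5 -1.5] dir [ 0.001 -0.    -1.   ] jaw [ 0.002  1.    -0.   ]
```

```bash
python3 -m crank '[{"linear":[0,-0.3,0],"rot":[0,0,0],"hand":0.2},{"linear":[0.1,-0.6,0],"rot":[0,0,0],"hand":0.2},{"linear":[0.2,-0.6,0],"rot":[0,0,0],"hand":0.2},{"linear":[0.3,-0.6,0],"rot":[0,0,0],"hand":0.2},{"linear":[0.5,-0.6,0],"rot":[0,0,0],"hand":0.2},{"linear":[0.6,-0.6,0],"rot":[0,0,0],"hand":0.2},{"linear":[0.6,-0.5,0],"rot":[0,0,0],"hand":0.2},{"linear":[0.6,-0.3,0],"rot":[0,0,0],"hand":0.2},{"linear":[0.6,0,0],"rot":[0,0,0],"hand":0.2},{"linear":[0.3,0,0],"rot":[0,0,0],"hand":0.2},{"linear":[0,0,0],"rot":[0,0,0],"hand":0.2},{"linear":[0,0,0],"rot":[0,0,0],"hand":0.2}]'
python3 - <<'E'
from see import *
goto(tcp=(.676,-.077,.106),j=(0,1,0))
E
```

```text
clock: 63.55
tool_pos: [0.6631, -0.0862, 0.2366]
orientation: [-171.4, 88.6, -171.7]
force: [-0.3, -0.7, -1.9]
opening: 0.0374
  sym 1 rot units [ 0.04 -0.28  0.05] j6?
  sym -1 rot units [ -0.45  -0.07 -35.95] j6?
t 63.55 tcp [ 0.6631 -0.0862  0.2366] ->  [ 0.676 -0.077  0.106] | lin units [ 0.215  0.154 -2.177] | rot [ 0.04 -0.28  0.05] n 0.3
  joints [  9.2  20.5   1.9  -0.  -72.9 -99.5] open 0.0374 F [-0.3 -0.7 -1.9] dir [-0.025 -0.004 -1.   ] jaw [ 0.004  1.    -0.004]
```

```bash
python3 -m crank '[{"linear":[0.22,0.15,-0.2],"rot":[0.04,-0.28,0.04],"hand":0.2},{"linear":[0.02,0,-0.4],"rot":[0,0,0],"hand":0.2},{"linear":[0.02,0,-0.5],"rot":[0,0,0],"hand":0.2},{"linear":[0,0,-0.5],"rot":[0,0,0],"hand":0.2},{"linear":[0,0,-0.2],"rot":[0,0,0],"hand":0.2},{"linear":[0,0,0],"rot":[0,0,0],"hand":0.2}]'
python3 - <<'E'
from see import *
goto(tcp=(.676,-.077,.106),j=(0,1,0))
E
```

```text
clock: 64.3
tool_pos: [0.6741, -0.0772, 0.1283]
orientation: [12.3, 89.9, 12.3]
force: [0.8, 0.8, 0.0]
opening: 0.0371
  sym 1 rot units [-0.01  0.02 -0.01] j6?
  sym -1 rot units [-4.000e-02 -1.000e-02  3.599e+01] j6?
t 64.3 tcp [ 0.6741 -0.0772  0.1283] ->  [ 0.676 -0.077  0.106] | lin units [ 0.032  0.004 -0.371] | rot [-0.01  0.02 -0.01] n 0.0
  joints [  9.9  24.8  -6.1  -0.  -58.9 -99.8] open 0.0371 F [0.8 0.8 0. ] dir [ 0.002  0.    -1.   ] jaw [-0.001  1.     0.   ]
```

```bash
python3 -m crank '[{"linear":[0.03,0,-0.17],"rot":[0,0,0],"hand":0.2},{"linear":[0,0,-0.12],"rot":[0,0,0],"hand":0.2},{"linear":[0,0,-0.08],"rot":[0,0,0],"hand":0.2},{"linear":[0,0,0],"rot":[0,0,0],"hand":0.2}]'
python3 - <<'E'
from see import *
goto(tcp=(.676,-.077,.106),j=(0,1,0))
E
```

```text
clock: 64.8
tool_pos: [0.6773, -0.0772, 0.1077]
orientation: [5.7, 89.6, 5.8]
force: [0.6, -0.4, -1.5]
opening: 0.0369
  sym 1 rot units [-0.01  0.07 -0.01] j6?
  sym -1 rot units [-1.100e-01 -1.000e-02  3.599e+01] j6?
t 64.8 tcp [ 0.6773 -0.0772  0.1077] ->  [ 0.676 -0.077  0.106] | lin units [-0.022  0.003 -0.028] | rot [-0.01  0.07 -0.01] n 0.1
  joints [  9.9  26.   -7.2   0.  -56.4 -99.8] open 0.0369 F [ 0.6 -0.4 -1.5] dir [ 0.006  0.001 -1.   ] jaw [-0.001  1.     0.001]
```

```bash
python3 -m crank '[{"linear":[-0.01,0,-0.05],"rot":[0,0.05,0],"hand":0.2},{"linear":[0,0,0],"rot":[0,0,0],"hand":0.4},{"linear":[0,0,0],"rot":[0,0,0],"hand":0.6},{"linear":[0,0,0],"rot":[0,0,0],"hand":0.64},{"linear":[0,0,0.3],"rot":[0,0,0],"hand":0.64},{"linear":[0,0,0.6],"rot":[0,0,0],"hand":0.64},{"linear":[-0.2,0,0.8],"rot":[0,0,0],"hand":0.64},{"linear":[-0.6,0,0.5],"rot":[0,0,0],"hand":0.64},{"linear":[-0.7,-0.3,0],"rot":[0,0,0],"hand":0.64},{"linear":[-0.7,-0.7,0],"rot":[0,0,0],"hand":0.64},{"linear":[-0.6,-0.9,0],"rot":[0,0,0],"hand":0.64},{"linear":[-0.5,-0.9,0],"rot":[0,0,0],"hand":0.64},{"linear":[-0.5,-0.9,0],"rot":[0,0,0],"hand":0.64},{"linear":[-0.4,-0.9,0],"rot":[0,0,0],"hand":0.64},{"linear":[-0.4,-0.9,0],"rot":[0,0,0],"hand":0.64},{"linear":[-0.4,-0.9,0],"rot":[0,0,0],"hand":0.64},{"linear":[0,-0.6,0],"rot":[0,0,0],"hand":0.64},{"linear":[0,0,0],"rot":[0,0,0],"hand":0.64},{"linear":[0,0,0],"rot":[0,0,0],"hand":0.64}]'
python3 - <<'E'
from see import *
s,W=see('t27'); im=s['image']
cv2.imwrite('pics/c27.png',cv2.resize(im[100:260,170:430],None,fx=3,fy=3,interpolation=cv2.INTER_CUBIC)[:,:,::-1])
snap('side','s27.png')
E
```

```text
clock: 67.18
tool_pos: [0.3704, -0.5072, 0.2646]
orientation: [-21.1, 88.4, -20.8]
force: [0.5, 0.5, -0.8]
opening: 0.0559
[205. 135.] 135 [0.6716 0.1549 0.1312] hue 24
[232. 135.] 130 [0.674  0.0737 0.1314] hue 70
[284. 136.] 128 [ 0.6745 -0.0775  0.1318] hue 13
[310. 136.] 133 [ 0.6775 -0.1567  0.1311] hue 109
```

View pics/s27.png

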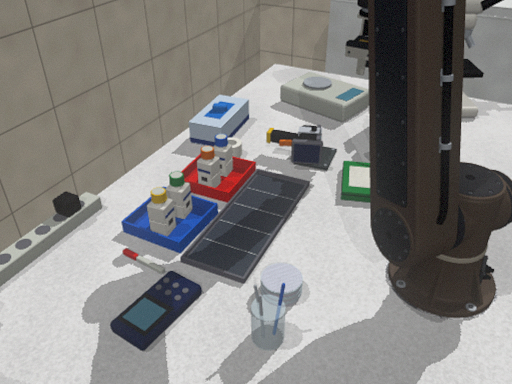

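View pics/c27.png

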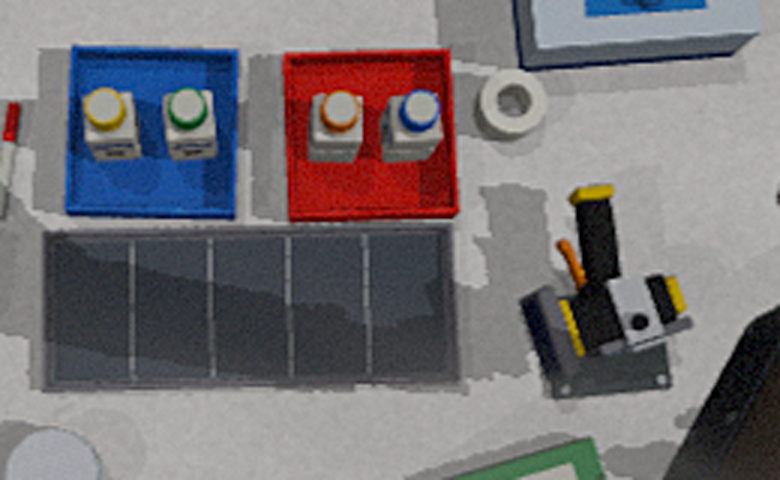

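The reading tray is empty, all four bottles stand in the right trays and the trigger is out again at (570,262). I hand the job in.

```bash
python3 -c "
from plant import ticket
print(ticket.close_job())"
```

```text
the job is handed in; nothing more can be done
None
```

The job is done and handed in at about 67 s. Four bottles were there; the black-capped one was absent.

- **Uprighting:** I stood the two lying bottles, blue cap and orange cap, up in the reading tray. On its first lowering the blue-capped bottle came down on the tray rim. I lifted it, shifted it and set it down properly.
- **Reading:** With all four standing, I squeezed the trigger home for about 2 s. The first squeeze stopped at 43.5 mm with about 30 N sideways. I re-centred the hand and held at 40.9 mm, where 41 mm is home. The trigger is visibly back out.
- **Putting away:** The yellow and green bottles, found standing, are in the blue tray. The orange and blue ones, found lying, are in the red tray.

In the last pictures all four caps are at about 131 mm, the height of a bottle standing on a tray floor, and the reading tray is empty. The robot is clear of everything, and the other things that those pictures show are where they were. No check was left failing. I saw no bottle get knocked aside during the run.

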